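# Empty the topping shaker into the mug

## Task

Only whole chocolate pearls, too big for the holes, are left in the square glass topping shaker in the spice rack. While it stands in the rack, unscrew its perforated steel cap and lay the cap flat, holes up, on the worktop; then lift the open jar up over the rack's front rail, tip all three pearls into the green mug without touching them, and stand the empty jar upright on the worktop. Leave the mug standing and do not knock over the other jars or the espresso cup.

Things in the scene. Friction and masses are not known exactly. Their poses are not given: they have to be found in the camera images.
- rack: Light-wood spice rack fixed on the worktop, one shelf 338 mm long (y), 77 mm deep (x). Origin: centre of its underside; +x towards its back. Shelf floor at z = 18 mm, back board up to z = 66 mm, end cheeks (inner faces at y = +-159 mm) up to 50 mm, 72 mm at the back. Three jars stand 95 mm apart in the 57 mm deep channel, x = -28.5 to 28.5 mm, in any order.
- rack_rail (a point): Middle of the top edge of the rack's front retaining rail, 55 mm above the worktop and 33 mm in front of the rack's origin; axes as the rack's. The rail is a slat 9 mm thick, from 35 to 55 mm high, along the whole rack. With the back board it keeps the square jar from turning. The worktop in front of the rack is free on the robot's side.
- jar: The topping shaker's clear glass jar: square body 54 x 54 mm, 72 mm high (faces square to its x and y axes; grip these), round neck above, 43 mm across (50 mm over the thread), rim at z = 94 mm; straight round bore of 38 mm, inner floor at z = 8 mm. Origin: centre of its underside, z up. Loose in the rack with 1.5 mm of play front and back. 0.13 to 0.21 kg.
- jar_mouth (a point): Centre of the jar's rim, on its axis, 94 mm above the jar's origin; axes as the jar's. At the start the jar's axes lie along the rack's, within 0.06 rad. The pearls roll out when the jar is tipped some 15 to 25 degrees past level.
- cap: Round steel screw cap, 18 dark holes of 5 mm in its top, knurled skirt; 57 mm across, 23 mm high, 60 g. Origin: on its axis at the skirt's lower edge, z up; x axis towards one of four equal lugs inside. Screwed on, its origin is 77 mm above the jar's. Right-hand lug thread: anticlockwise from above opens it, in under a quarter turn, with little torque.
- cap_grip (a point): Point on the cap's axis 11 mm above its lower edge: height to grip the skirt; axes as the cap's. Cap yaw minus jar yaw, modulo pi/2: 0.19 rad at the closed stop, 0.24 to 0.46 at the start; the cap rises 2 mm as it is turned, is free to lift straight off from 1.07 to 1.37 rad, and meets a stop at 1.38 rad. Before that it cannot be pulled off.
- pearl0: Centre of chocolate pearl 0: dark brown ball of 16 mm, 10 g, rolls freely; starts on the jar's inner floor under the cap, too big for the holes.
- pearl1: Centre of chocolate pearl 1: dark brown ball of 16 mm, 10 g, rolls freely; starts on the jar's inner floor under the cap, too big for the holes.
- pearl2: Centre of chocolate pearl 2: dark brown ball of 16 mm, 10 g, rolls freely; starts on the jar's inner floor under the cap, too big for the holes.
- mug: Green mug, 100 mm high, outer diameter 92 mm, loose, open and empty. Origin on its underside, 20 mm from its axis towards the handle; the handle points along its -y axis and ends 66 mm from the origin.
- mug_mouth (a point): Centre of the mug's mouth at its rim, 100 mm above the worktop; inner radius about 41 mm.
- spice_a: Red-capped round spice jar, 45 mm across, 106 mm high, in the rack; bystander. Origin under its centre.
- spice_b: Black-capped round spice jar with green label, 40 mm across, 105 mm high, in the rack; bystander. Origin under its centre.
- espresso: White espresso cup with green dots, 63 mm across, 55 mm high, right of the rack; bystander. Origin on its underside, about 14 mm from its axis towards the handle.
There are look-alikes about, which are no part of the job. Of the things shaped like the cap, the steel one is meant.

How it is judged:
By the outcome, as a careful person would: the job done as asked, in the order asked, and still so for the second after the job is handed in, with the robot touching nothing.
It also fails if it takes over 61 s, if anything falls off the work surface, if the arm or the gripper's body presses on something with over 40 N, if the wrist force passes 120 N, or if a joint passes its speed limit or range.

## Robot

A 7-joint arm with a two-finger parallel gripper is mounted at the origin on a cart in front of the work surface, level with it; the furniture and walls round the work are solid. World frame = base frame: x ahead of the robot, y to its left, z up, the work surface at z = 0. Lengths are in m, angles in rad, forces in N, time in s.
With the tool pointing down it reaches from about 0.4 to 0.875 m from the base axis. Payload 19.3 kg.
Tool frame: the origin (TCP) lies where the fingers leave the gripper's body, on its centre line; the fingertips stand bot.tip_reach ahead of it and the grasp point (between the pads) lies 54 mm ahead of it (bot.tip_reach is the distance from the TCP to the fingertips, in m); z points along the fingers, y is the line along which they close (so a half turn about z gives the same grasp; the last joint's range is limited). The gripper opens to 85 mm and grips with 20 to 120 N. Pads are 22 mm wide; open, the fingers measure 114 mm over their backs; the gripper's body (76 mm by 85 mm) begins 54 mm behind the grasp point. The pads swing forward as they close: fully open they stand 13 mm farther back than shut.
Start: joints at [-1.211, 0.521, -0.036, 1.599, 0.021, 1.021, -0.113], TCP at [0.26, 0.568, 0.304] pointing down, gripper open.
Joint ranges: [-2.91, 2.91], [-0.3, 2.13], [-1.5, 1.42], [0.17, 2.43], [-1.26, 4.41], [0.16, 1.93], [-2.52, 2.52]. Speed limits (rad/s): [1.89, 1.89, 2.39, 2.39, 3.01, 3.01, 3.01].

## Interface

Orientations are given as [roll, pitch, yaw] about the fixed x, y, z axes, in that order (R = Rz(yaw) Ry(pitch) Rx(roll)).
In Python, from workcell import bot gives the robot as it stands. The module is installed in compiled form; this text tells all that it offers.
- The arm moves only by the shell command python3 -m jog 'ROWS' [FORCE]. ROWS is JSON, a list that holds one entry, the list of rows, each a list of 7 numbers: the shift along the tool's x, y, z in mm, then the turn, a rotation vector about the tool's x, y, z in rad, then the opening, from 0 (shut) to 1 (fully open). In form: [[[tx, ty, tz, wx, wy, wz, fingers], ...]]. A call has 1 to 5 rows; each row shifts and turns the commanded pose from where the row before left it, along the tool's axes as they then stand; what a row does not reach is not made up. A row lasts 1/10 s, in which the tool goes at most 50 mm and 8.59 degrees, less where a joint would pass 70% of its speed; a pose out of reach is approached as far as the arm can. A call is refused whole if a number of a shift passes 50 or a number of a turn 0.15, either way. A call with a gripper value outside its range is refused whole. The fingers move at their own pace and stop on an object; FORCE is the grip in N (left out, the last holds). Time passes only in rows, so rows that do not move let the fingers close. It gives the time, the measured TCP pose, the force, the opening and the grip force at its end, in the units of the state.
- bot.observe(): the state, without advancing time (a new reading comes with each control period).
- bot.grab_frame(name): name is "scene" or "top" or "wrist"; returns a dict with "img" (480x640x3 uint8, red, green, blue), "intrinsics" (3x3 intrinsics, pixels), "R" (3x3) and "t" (3): a world point X has camera coordinates R X + t; the wrist camera has in their place "tool_from_camera" (4x4, takes a point from camera to tool coordinates, whose origin is the TCP and whose axes are the flange's). Camera axes: x right, y down, z forward; pixel columns grow to the right and rows downward; lengths in m; the calibration is good to about 2 mm. A picture is of the moment at which its call begins: read the wrist's pose just before it. There is no depth.
- bot.job_done(): hands the job in; it is judged then, once.
Trained networks look in a picture, given as the dict that the camera call returned (one of the last four; its "shot" number tells which), for a name from the list of things; names that differ only in an ending like _2 or _b are one class to them, and where a whole thing is asked for, a point or a joint stands for the part that bears it (a point fixed in the world has none). Each returns a list of dicts, best first, with "conf" (0 to 1); they miss things now and then, are a little off and sometimes report something else, mostly with a low value. They report only what shows in the picture. A call takes as long as a camera call. They do not tell look-alikes from the thing itself.
- bot.trace(query, picture): "region" (480x640 bool, what is visible of it).
- bot.spot_point(query, picture): "xyz" ([x, y, z] in m, in world coordinates, good to about 4 mm: a listed point, or the origin of a listed thing).
The state is a dict: "clock": time; "qpos": joint angles; "qd": joint speeds; "joint_efforts": joint torques, N m; "position": TCP position; "tool_rot": TCP orientation; "force": force on the tool from outside, world axes, zero at the start; "moment": the same for the moment, N m; "grip_width": finger opening in m; "finger_force": force on a finger pad.
Only numpy, scipy, OpenCV 4.12 (cv2) and the standard library are available. Lean on these libraries where they do the work, as an engineer would, in place of code of your own. Each camera call takes 0.05 s, during which the arm holds its last target. There are 200 camera calls.

## Working session

There is one attempt and no reset: what is moved stays moved. The work goes in short steps, Python scripts to look and compute and a shell command to move; the robot and the scene stay as the last step left them, time stands still between calls to the robot, and variables do not carry over. Pictures are saved under pics/ and viewed, at most 11 in all, crops included, and the job is handed in when it is done.

```bash
mkdir -p pics
cat > h.py <<'E'
import numpy as np, cv2
from workcell import bot
def save(p,name): cv2.imwrite('pics/'+name+'.png',cv2.cvtColor(p,cv2.COLOR_RGB2BGR))
def proj(f,X):
    c=f['R']@np.array(X)+f['t']; u=f['intrinsics']@c; return u[:2]/u[2]
def ray(f,px,z):
    K,R,t=f['intrinsics'],np.array(f['R']),np.array(f['t'])
    d=R.T@np.linalg.inv(K)@np.array([px[0],px[1],1.]); c=-R.T@t
    return c+d*(z-c[2])/d[2]
E
python3 - <<'E'
from h import *
s=bot.observe(); print({k:np.round(v,3) for k,v in s.items()}, bot.tip_reach)
fs={n:bot.grab_frame(n) for n in('scene','top')}
for n,f in fs.items():
    save(f['img'],n)
    for q in ['rack','rack_rail','jar','jar_mouth','cap','cap_grip','mug','mug_mouth','spice_a','spice_b','espresso']:
        print(n,q,[(np.round(d['xyz'],3).tolist(),round(float(d['conf']),2),proj(f,d['xyz']).astype(int).tolist()) for d in bot.spot_point(q,f)[:4]])
E
```

```text
{'clock': np.float64(0.0), 'qpos': array([-1.211,  0.522, -0.036,  1.6  ,  0.021,  1.021, -0.113]), 'qd': array([-0.   ,  0.   ,  0.   , -0.002, -0.001,  0.   ,  0.   ]), 'joint_efforts': array([-0.0000e+00, -9.2711e+01,  1.9800e+00, -3.6995e+01,  1.8000e-02,
        8.0000e-03,  0.0000e+00]), 'position': array([0.26 , 0.568, 0.303]), 'tool_rot': array([-3.141,  0.   ,  2.712]), 'force': array([-0.074, -0.248, -0.735]), 'moment': array([-0.015,  0.002, -0.008]), 'finger_force': np.float64(0.0), 'grip_width': np.float64(0.085)} 0.0726
scene rack [([0.616, 0.112, 0.001], 0.6, [260, 247]), ([0.597, 0.203, 0.018], 0.3, [221, 226])]
scene rack_rail [([0.58, 0.105, 0.052], 0.81, [249, 242])]
scene jar [([0.64, 0.018, 0.018], 0.66, [304, 256]), ([0.444, -0.285, -0.001], 0.59, [376, 435]), ([0.69, -0.265, -0.004], 0.36, [442, 321])]
scene jar_mouth []
scene cap [([0.636, 0.018, 0.092], 0.73, [301, 232]), ([0.643, -0.132, -0.003], 0.6, [367, 300]), ([0.773, -0.072, 0.001], 0.56, [379, 242])]
scene cap_grip [([0.645, -0.133, 0.011], 0.69, [369, 296]), ([0.776, -0.066, 0.01], 0.62, [377, 237])]
[... 584 characters left out ...]
, 0.022, 0.016], 0.54, [282, 229])]
top jar_mouth [([0.638, 0.016, 0.114], 0.7, [282, 222])]
top cap [([0.774, -0.07, -0.001], 0.92, [323, 171]), ([0.642, -0.134, 0.0], 0.91, [353, 229]), ([0.638, 0.015, 0.093], 0.78, [282, 224])]
top cap_grip [([0.774, -0.069, 0.011], 0.72, [323, 169]), ([0.643, -0.134, 0.013], 0.68, [354, 227])]
top mug [([0.442, -0.292, -0.002], 0.89, [430, 320])]
top mug_mouth [([0.442, -0.267, 0.098], 0.68, [430, 322])]
top spice_a [([0.617, 0.115, 0.019], 0.86, [238, 240]), ([0.589, 0.204, 0.016], 0.72, [196, 255])]
top spice_b [([0.617, 0.115, 0.019], 0.86, [238, 240]), ([0.589, 0.204, 0.016], 0.72, [196, 255])]
top espresso [([0.69, -0.263, 0.003], 0.79, [411, 207])]
```

```bash
python3 -c "
import cv2,numpy as np
a=cv2.imread('pics/scene.png');print(a.shape)"
```

```text
(480, 640, 3)
```

View pics/scene.png

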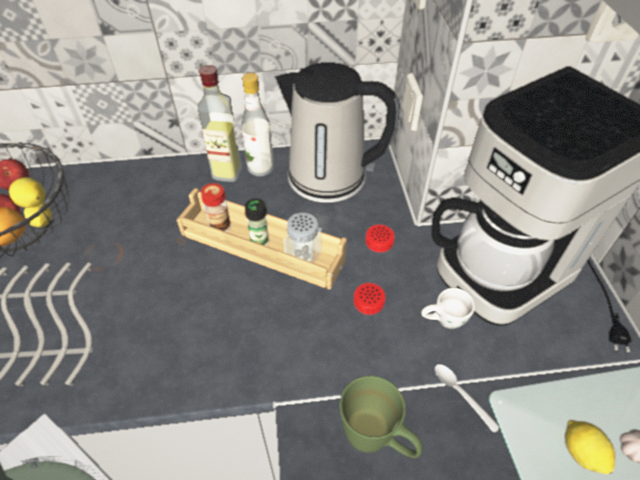

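View pics/top.png

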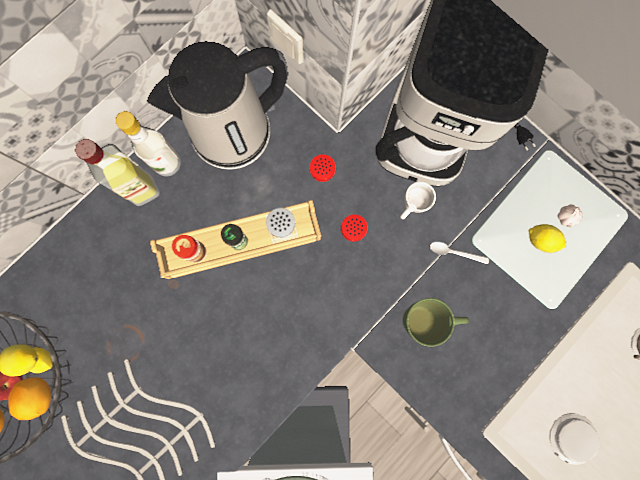

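The steel cap is the one on the shaker in the rack: top (281,223), scene (302,228). Two red perforated caps on the worktop look like it: top (323,168) and (354,228), scene (380,238) and (369,298). The description settles it: the steel one, on the jar. The green mug is at top (430,322). Next I'll plan the approach.

```bash
cat >> h.py <<'E'
from scipy.spatial.transform import Rotation as Rn
import json,math
def pose():
    s=bot.observe(); return np.array(s['position']),Rn.from_euler('xyz',s['tool_rot'])
def plan(p,R,goal,Rg,grip=1,n=None):
    """prints rounded rows from p,R to goal,Rg"""
    goal=np.array(goal,float)
    rv=(R.inv()*Rg).as_rotvec()
    if n is None: n=int(max(math.ceil(np.linalg.norm(goal-p)/.048),math.ceil(np.linalg.norm(rv)/.14),1))
    R0,p0=R,p; rows=[]
    for i in range(1,n+1):
        pt=p0+(goal-p0)*i/n; Rt=R0*Rn.from_rotvec(rv*i/n)
        t=np.round(R.inv().apply(pt-p)*1000,0 if i<n else 1); w=np.round((R.inv()*Rt).as_rotvec(),3)
        rows.append([float(x) for x in t]+[float(x) for x in w]+[grip])
        p=p+R.apply(t)/1000; R=R*Rn.from_rotvec(w)
    for i in range(0,n,5): print(json.dumps([rows[i:i+5]]).replace('.0,',',').replace(' ',''))
    return p,R
def down(yaw): return Rn.from_euler('xyz',[math.pi,0,yaw])
E
python3 - <<'E'
from h import *
p,R=pose(); plan(p,R,[.60,.005,.30],down(1.15))
f=bot.grab_frame('wrist'); print(np.round(f['tool_from_camera'],3).tolist(), f['intrinsics'].tolist())
s=bot.grab_frame('scene')['img'][200:290,240:350]; save(cv2.resize(s,None,fx=6,fy=6,interpolation=cv2.INTER_CUBIC),'crop')
E
```

```text
[[[-39,-26,0,-0,0,0.112,1],[-41,-22,1,-0,0,0.111,1],[-44,-18,-0,-0,0,0.112,1],[-45,-12,0,-0,0,0.111,1],[-47,-7,0,-0,0,0.112,1]]]
[[[-47,-2,1,-0,0,0.111,1],[-47,3,-0,-0,0,0.112,1],[-46,9,0,-0,0,0.111,1],[-45,14,1,-0,0,0.112,1],[-43,18,-0,-0,0,0.112,1]]]
[[[-41,23,0,-0,0,0.111,1],[-38,28,0,-0,0,0.112,1],[-34,32,1,-0,0,0.111,1],[-31.4,34.9,-0.1,-0,0,0.112,1]]]
[[0.0, -0.952, -0.306, 0.078], [1.0, 0.001, -0.001, 0.002], [0.001, -0.306, 0.952, -0.069], [0.0, 0.0, 0.0, 1.0]] [[428.9909988077945, 0.0, 318.7892213269085], [0.0, 428.9909988077945, 244.0638424387894], [0.0, 0.0, 1.0]]
```

View pics/crop.png

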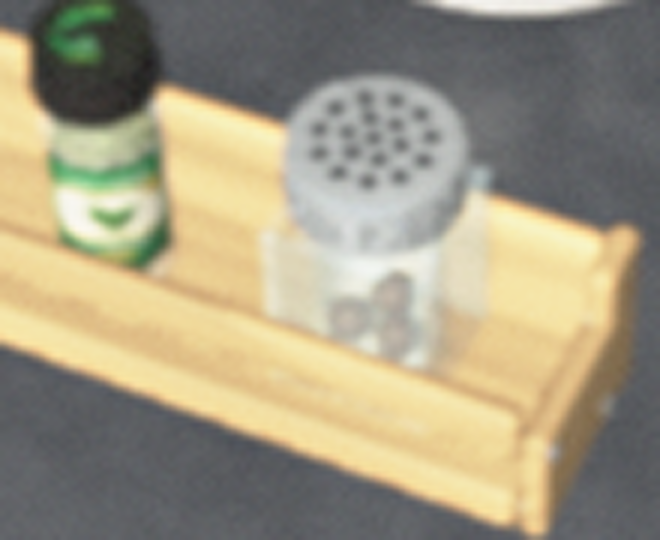

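The crop shows the steel 18-hole cap on the square glass jar with three brown pearls inside, near the rack's right end. That's the right one, so I'll move.

```bash
python3 -m jog '[[[-39,-26,0,0,0,0.112,1],[-41,-22,1,0,0,0.111,1],[-44,-18,0,0,0,0.112,1],[-45,-12,0,0,0,0.111,1],[-47,-7,0,0,0,0.112,1]]]'; python3 -c "
from h import *;s=bot.observe();print(s['qpos'].tolist() if hasattr(s['qpos'],'tolist') else s['qpos'])"
python3 -m jog '[[[-47,-2,1,0,0,0.111,1],[-47,3,0,0,0,0.112,1],[-46,9,0,0,0,0.111,1],[-45,14,1,0,0,0.112,1],[-43,18,0,0,0,0.112,1]]]'
python3 -m jog '[[[-41,23,0,0,0,0.111,1],[-38,28,0,0,0,0.112,1],[-34,32,1,0,0,0.111,1],[-31,35,0,0,0,0.112,1],[0,0,0,0,0,0,1]]]'
python3 - <<'E'
from h import *
s=bot.observe(); print(s['clock'],np.round(s['qpos'],4).tolist(),np.round(s['position'],4),np.round(s['tool_rot'],4))
p,R=pose(); f=bot.grab_frame('wrist'); T=np.array(f['tool_from_camera'])
f['Rw']=R.as_matrix()@T[:3,:3]; tw=R.as_matrix()@T[:3,3]+p
g=dict(f); g['R']=f['Rw'].T; g['t']=-f['Rw'].T@tw
save(f['img'],'w1')
for q in ['rack','rack_rail','jar','jar_mouth','cap','cap_grip','spice_b']:
    print(q,[(np.round(d['xyz'],4).tolist(),round(float(d['conf']),2),proj(g,d['xyz']).astype(int).tolist()) for d in bot.spot_point(q,f)[:3]])
E
```

```text
clock: 1.8
position: [0.3824, 0.3652, 0.3031]
tool_rot: [3.141, -0.0, 2.149]
force: [0.4, 1.0, -0.1]
grip_width: 0.0854
finger_force: 0.0
[-0.9773313196629867, 0.3722412741253759, 0.13426861069037832, 1.860273258821876, -0.061769820983006686, 0.9125257897755331, -0.23582038373175532]
clock: 2.3
position: [0.5037, 0.1641, 0.3011]
tool_rot: [3.141, -0.0, 1.591]
force: [1.1, 0.5, -0.3]
grip_width: 0.0854
finger_force: 0.0
clock: 2.8
position: [0.6019, -0.0007, 0.2999]
tool_rot: [3.139, 0.002, 1.139]
force: [-0.8, 0.6, 0.4]
grip_width: 0.0855
finger_force: 0.0
2.8 [-0.4107, 0.5282, 0.4584, 1.6869, -0.2667, 0.988, -0.2907] [ 0.6019 -0.0007  0.2999] [3.1392e+00 2.3000e-03 1.1390e+00]
rack []
rack_rail [([0.5781, 0.1006, 0.0607], 0.57, [223, 101]), ([0.6395, 0.0206, 0.0962], 0.27, [356, 179])]
jar [([0.5804, 0.0958, 0.0557], 0.52, [231, 106])]
jar_mouth [([0.6398, 0.0168, 0.1058], 0.21, [361, 187])]
cap [([0.6364, 0.0192, 0.0976], 0.95, [353, 183]), ([0.6439, -0.1354, -0.0003], 0.92, [416, 308]), ([0.7766, -0.0685, -0.0007], 0.91, [532, 187])]
cap_grip [([0.7745, -0.0637, 0.0117], 0.96, [535, 186]), ([0.6367, -0.1332, 0.0108], 0.95, [411, 315]), ([0.6421, 0.016, 0.1068], 0.92, [365, 186])]
spice_b [([0.6106, 0.111, 0.0224], 0.9, [265, 69])]
```

View pics/w1.png

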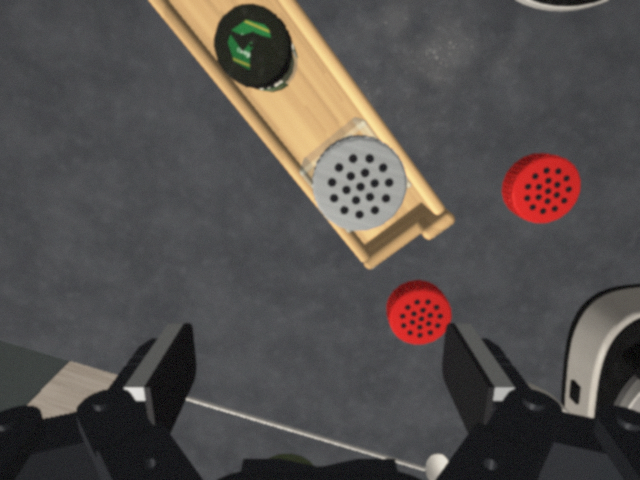

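```bash
cat > kin.py <<'E'
import numpy as np, itertools
from scipy.spatial.transform import Rotation as Rn
from scipy.optimize import least_squares
D=[([-1.211,.5215,-.036,1.5997,.021,1.021,-.113],[.26,.568,.3035],[-3.141,0,2.712]),
([-.97733,.37224,.13427,1.86027,-.06177,.91253,-.23582],[.3824,.3652,.3031],[3.141,0,2.149]),
([-.4107,.5282,.4584,1.6869,-.2667,.988,-.2907],[.6019,-.0007,.2999],[3.1392,.0023,1.139])]
def fk(q,L,sg,ang=(0,0)):
    a='zyzyzyz'; R=Rn.from_euler('z',ang[0]); p=np.zeros(3)
    for i in range(7):
        R=R*Rn.from_euler(a[i],sg[i]*q[i])
        if i in(0,2,4,6): p=p+R.apply([0,0,L[i//2]])
    return p,R*Rn.from_euler('z',ang[1])
if __name__=='__main__':
    best=[]
    for s in itertools.product([1,-1],repeat=4):
        sg=[s[0],1,s[1],1,s[2],1,s[3]]
        def res(v):
            o=[]
            for q,p,e in D:
                P,R=fk(q,v[:4],sg,v[4:]); o+=list(P-p)+list((R.inv()*Rn.from_euler('xyz',e)).as_rotvec()*.3)
            return o
        for a in (0,np.pi/2,np.pi,-np.pi/2):
            r=least_squares(res,[.35,.45,.45,.25,0,a]); best.append((r.cost,sg,np.round(r.x,4).tolist()))
    best.sort(key=lambda b:b[0]); print(best[:3])
E
python3 kin.py
python3 - <<'E'
from h import *
p,R=pose(); f=bot.grab_frame('wrist'); T=np.array(f['tool_from_camera'])
Rw=R.as_matrix()@T[:3,:3]; tw=R.as_matrix()@T[:3,3]+p
g=dict(f); g['R']=Rw.T; g['t']=-Rw.T@tw
im=f['img'].astype(int); 
rg=[d for d in bot.trace('cap',f)]
for d in rg[:4]:
    ys,xs=np.nonzero(d['region']); c=im[ys,xs].mean(0); 
    print(round(float(d['conf']),2),c.round(),xs.mean(),ys.mean(),xs.min(),xs.max(),ys.min(),ys.max())
print('centre',ray(g,(359.5,183),.118))
hsv=cv2.cvtColor(f['img'],cv2.COLOR_RGB2HSV)
m=cv2.inRange(hsv,(10,60,90),(28,200,255)); 
# edges: leftmost/rightmost wood px per row
L=[(np.nonzero(m[y])[0].min(),y) for y in range(20,250,5)]
B=[(np.nonzero(m[y,:460])[0].max(),y) for y in range(60,190,5)]
for P,z,n in((L,.055,'rail'),(B,.066,'back')):
    W=np.array([ray(g,q,z)[:2] for q in P]).astype(np.float32); l=cv2.fitLine(W,cv2.DIST_HUBER,0,.001,.001).ravel(); print(n,l, 'yaw',math.atan2(-l[0],l[1])%math.pi)
    print(P[:2])
E
```

```text
[(np.float64(5.254563104606328e-05), [-1, 1, -1, 1, -1, 1, -1], [-1.7619, 0.5159, 0.4345, -1.85, -0.0995, 1.4711]), (np.float64(5.254563104620105e-05), [-1, 1, -1, 1, -1, 1, -1], [-1.7619, 0.5159, 0.4345, -1.85, -0.0995, 1.4711]), (np.float64(5.2545631046253866e-05), [-1, 1, -1, 1, -1, 1, -1], [-1.7619, 0.5159, 0.4345, -1.85, -0.0995, 1.4711])]
0.74 [171.  39.  37.] 420.5961791831357 319.2849143610013 391 455 288 351
0.71 [177.  40.  39.] 545.5033285782216 198.0794103661436 506 584 164 233
0.64 [148. 148. 144.] 367.02620909354187 193.27222704894294 321 414 146 240
centre [0.63735342 0.03003584 0.118     ]
rail [ 0.23800063 -0.971265    0.5831905   0.09159472] yaw 0.24030680551911443
[(np.int64(168), 20), (np.int64(172), 25)]
back [ 0.24033704 -0.9706895   0.67021054  0.04959336] yaw 0.24271306321391917
[(np.int64(341), 60), (np.int64(345), 65)]
```

Run:
```python
from h import *
p,R=pose(); print(p,R.as_euler('xyz'))
plan(p,R,[.6385,.017,.26],down(1.15))
```

```text
[0.60009598 0.00593505 0.30004939] [ 3.14152745e+00 -2.62326701e-04  1.15080614e+00]
[[[13,15,20,0,-0,0,1],[12.8,15.6,20.1,0,-0,0.001,1]]]
```

```bash
python3 -m jog '[[[13,15,20,0,0,0,1],[12.8,15.6,20.1,0,0,0,1],[0,0,0,0,0,0,1],[0,0,0,0,0,0,1]]]'
cat >> h.py <<'E'
def wframe():
    p,R=pose(); f=bot.grab_frame('wrist'); T=np.array(f['tool_from_camera'])
    Rw=R.as_matrix()@T[:3,:3]; tw=R.as_matrix()@T[:3,3]+p
    g=dict(f); g['R']=Rw.T; g['t']=-Rw.T@tw
    return f,g
E
python3 - <<'E'
from h import *
f,g=wframe()
p,R=pose(); print(p,R.as_euler('xyz'))
gr=cv2.medianBlur(cv2.cvtColor(f['img'],cv2.COLOR_RGB2GRAY),5)
z=p[2]+.069-.118; r0=428*.0285/z; print(r0)
c=cv2.HoughCircles(gr,cv2.HOUGH_GRADIENT,1.2,80,param1=100,param2=25,minRadius=int(r0*.85),maxRadius=int(r0*1.12))
print(c)
for q in c[0][:3]: print(ray(g,q[:2],.116))
for q in ['cap','cap_grip']:
    print(q,[(np.round(d['xyz'],4).tolist(),round(float(d['conf']),2),proj(g,d['xyz']).astype(int).tolist()) for d in bot.spot_point(q,f)[:3]])
c0=c[0][0]; im=f['img'].copy(); cv2.circle(im,(int(c0[0]),int(c0[1])),int(c0[2]),(255,0,0),1); save(im,'w2')
E
```

```text
clock: 3.7
position: [0.6384, 0.0163, 0.2595]
tool_rot: [-3.141, 0.001, 1.15]
force: [0.2, -0.4, 0.6]
grip_width: 0.0853
finger_force: 0.0
[0.63839815 0.01609442 0.26024659] [3.14142557e+00 2.28255826e-04 1.14956099e+00]
57.742945034927025
[[[317.40002  251.40001   54.04    ]
  [618.60004  403.80002   63.28    ]
  [201.00002   94.200005  58.      ]]]
[0.64108997 0.02312266 0.116     ]
[ 0.76496404 -0.13673353  0.116     ]
[0.62314444 0.11634855 0.116     ]
cap [([0.6408, 0.0202, 0.0968], 0.83, [319, 245]), ([0.6433, -0.1353, 0.0002], 0.82, [393, 362]), ([0.7744, -0.068, 0.0001], 0.63, [516, 238])]
cap_grip [([0.6432, 0.0169, 0.1088], 0.72, [325, 255]), ([0.6414, -0.1349, 0.0135], 0.66, [393, 372])]
```

View pics/w2.png

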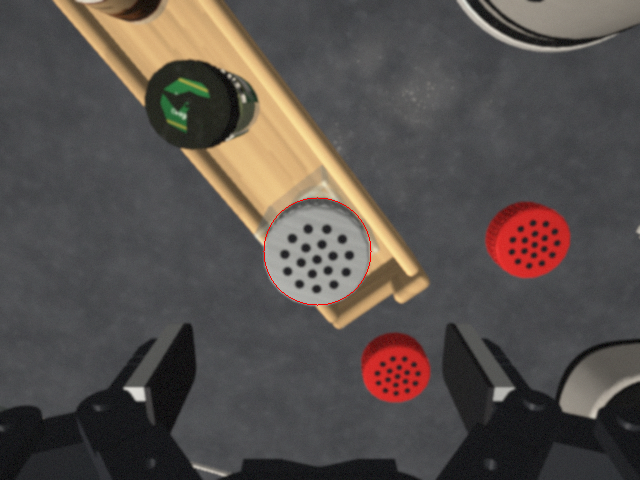

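Picture w2 shows the steel cap at (318,252), with its hole pattern centred at about (318,259), between the fingers. Neighbours are clear. I'll descend and grip near the top of the skirt.

```bash
python3 -m jog '[[[3.3,0.3,40,0,0,0,1],[0,0,40,0,0,0,1],[0,0,13,0,0,0,1],[0,0,0,0,0,0,0.5],[0,0,0,0,0,0,0.5]]]' 40
python3 -m jog '[[[0,0,0,0,0,0,0.3],[0,0,0,0,0,0,0.3],[0,0,0,0,0,0,0.3],[0,0,0,0,0,0,0.3]]]' 40
python3 -c "
from h import *;s=bot.observe();print(np.round(s['qpos'],4).tolist(),s['moment'])"
```

```text
clock: 4.35
position: [0.641, 0.0189, 0.1686]
tool_rot: [3.14, -0.001, 1.149]
force: [-2.6, 1.2, 3.5]
grip_width: 0.0587
finger_force: 1.7
clock: 4.75
position: [0.6408, 0.0194, 0.1687]
tool_rot: [3.14, -0.001, 1.15]
force: [-4.0, 1.7, 10.5]
grip_width: 0.0553
finger_force: 42.4
[-0.3629, 0.7432, 0.374, 1.6748, -0.3562, 0.7895, -0.2469] [0.17939024 0.85248013 0.04135794]
```

```bash
for i in 1; do python3 -m jog '[[[0,0,-1,0,0,-0.12,0.3],[0,0,0,0,0,-0.12,0.3],[0,0,0,0,0,-0.12,0.3]]]'; python3 -c "
from h import *;s=bot.observe();print(s['moment'])"
python3 -m jog '[[[0,0,-0.5,0,0,-0.12,0.3],[0,0,-0.5,0,0,-0.12,0.3]]]'; python3 -c "
from h import *;s=bot.observe();print(s['moment'])"
python3 -m jog '[[[0,0,-0.5,0,0,-0.12,0.3],[0,0,0,0,0,-0.12,0.3]]]'; python3 -c "
from h import *;s=bot.observe();print(s['moment'])"
python3 -m jog '[[[0,0,0,0,0,-0.05,0.3],[0,0,0,0,0,0,0.3]]]'; python3 -c "
from h import *;s=bot.observe();print(s['moment'])"; done
```

```text
clock: 5.05
position: [0.6407, 0.019, 0.1692]
tool_rot: [3.14, 0.0, 1.514]
force: [-4.1, -0.3, 5.4]
grip_width: 0.0546
finger_force: 42.8
[-0.12627384  0.78585915 -0.19599425]
clock: 5.25
position: [0.6403, 0.0192, 0.1699]
tool_rot: [3.141, 0.0, 1.755]
force: [-4.2, 2.2, 0.1]
grip_width: 0.0548
finger_force: 42.2
[ 0.36903371  0.9600699  -0.11727076]
clock: 5.45
position: [0.64, 0.0192, 0.1702]
tool_rot: [-3.141, -0.0, 1.994]
force: [-8.1, -3.1, 2.9]
grip_width: 0.0552
finger_force: 42.7
[-0.68077909  1.782599   -1.24232607]
clock: 5.65
position: [0.6397, 0.0188, 0.1702]
tool_rot: [-3.141, -0.001, 2.04]
force: [-8.3, -0.0, 2.5]
grip_width: 0.0546
finger_force: 42.9
[ 0.14302662  1.68924085 -1.00864045]
```

Run:
```python
from h import *
f,g=wframe(); im=f['img'].copy()
for z,x in((.09,.027),):
    yaw=.2415; c=np.array([.640,.019])
    ex=np.array([math.cos(yaw),math.sin(yaw)]); ey=np.array([-ex[1],ex[0]])
    P=[proj(g,[*(c+.027*(a*ex+b*ey)),.09]).astype(int) for a,b in((1,1),(1,-1),(-1,-1),(-1,1))]
    cv2.polylines(im,[np.array(P)],True,(255,0,0),1)
print(P); save(cv2.resize(im[100:460,140:540],None,fx=2,fy=1.66),'w3'); print(bot.observe()['moment'],bot.observe()['force'])
```

```text
[array([402, 271]), array([365, 390]), array([235, 365]), array([260, 240])]
[ 0.05117765  1.70941054 -1.07843179] [-8.17319458 -0.10859384  2.75009144]
```

View pics/w3.png

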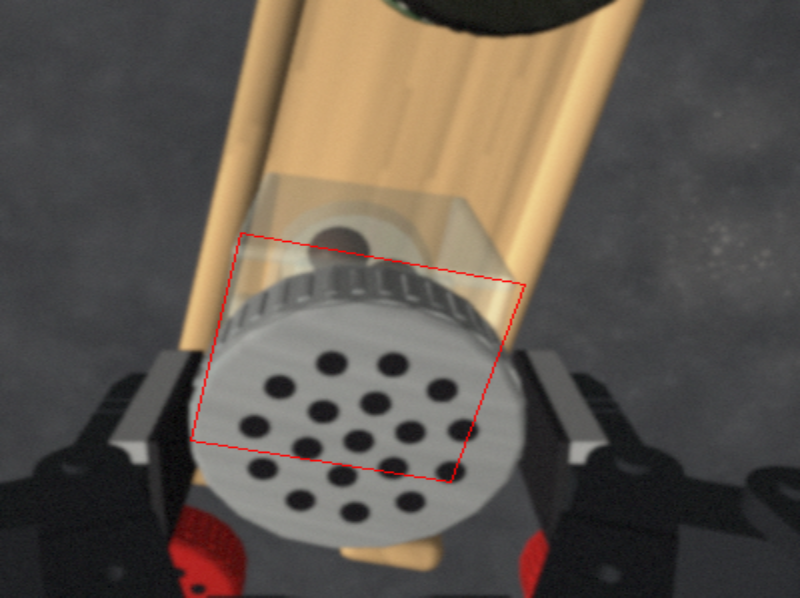

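```bash
python3 -m jog '[[[0,0,0,0,0,0.04,0.3],[0,0,-2,0,0,0,0.3],[0,0,-2,0,0,0,0.3]]]'; python3 -c "
from h import *;s=bot.observe();print(s['moment'])"
```

```text
clock: 6.0
position: [0.6398, 0.0191, 0.1734]
tool_rot: [-3.14, -0.0, 2.0]
force: [-3.5, 0.4, -11.3]
grip_width: 0.0548
finger_force: 44.2
[ 0.0500809   0.78015839 -0.36267653]
```

```bash
python3 -m jog '[[[0,0,2,0,0,0,0.3],[0,0,1.5,0,0,-0.04,0.3],[0,0,0,0,0,-0.05,0.3]]]'; python3 -c "
from h import *;s=bot.observe();print(s['moment'])"
python3 -m jog '[[[0,0,0,0,0,-0.05,0.3],[0,0,0,0,0,-0.05,0.3]]]'; python3 -c "
from h import *;s=bot.observe();print(s['moment'])"
```

```text
clock: 6.3
position: [0.6395, 0.0192, 0.171]
tool_rot: [-3.14, -0.001, 2.09]
force: [-18.4, 1.7, 16.9]
grip_width: 0.0551
finger_force: 47.1
[ 0.1497438   3.96035577 -1.99888572]
clock: 6.5
position: [0.6404, 0.0182, 0.1709]
tool_rot: [3.142, 0.001, 2.191]
force: [-3.2, -6.5, 1.8]
grip_width: 0.0547
finger_force: 46.7
[-1.3778977   0.81967457 -1.17566896]
```

```bash
python3 -m jog '[[[0,0,0,0,0,0.1,0.3],[0,0,0,0,0,0.08,0.3],[0,0,0,0,0,0,0.3]]]'; python3 -c "
from h import *;s=bot.observe();print(s['moment'])"
python3 -m jog '[[[0,0,-2,0,0,0,0.3],[0,0,-2,0,0,0,0.3],[0,0,0,0,0,0,0.3]]]'
python3 - <<'E'
from h import *
s=bot.observe();print(s['moment'],np.round(s['qpos'],4).tolist())
f,g=wframe(); save(cv2.resize(f['img'][100:460,140:540],None,fx=2,fy=1.66),'w4')
E
```

```text
clock: 6.8
position: [0.641, 0.0192, 0.1706]
tool_rot: [3.14, 0.001, 2.009]
force: [-1.8, 0.0, -0.2]
grip_width: 0.0549
finger_force: 46.5
[-0.05320354  0.17445366 -0.00583867]
clock: 7.1
position: [0.6406, 0.0192, 0.1743]
tool_rot: [3.141, 0.0, 2.011]
force: [-0.7, -0.1, 0.5]
grip_width: 0.0549
finger_force: 46.5
[0.03194116 0.18958743 0.02317821] [-0.2175, 0.7041, 0.1454, 1.6635, -0.1334, 0.7829, 0.4287]
```

View pics/w4.png

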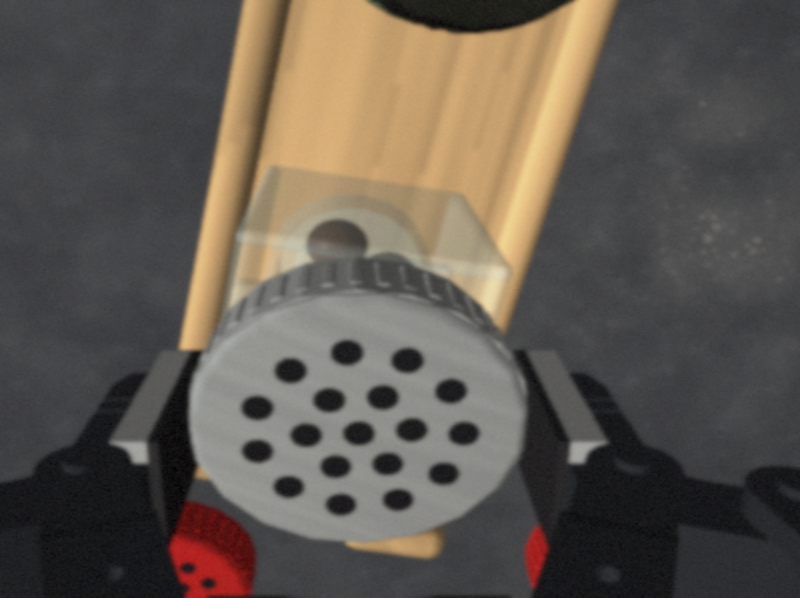

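Lift force is about 0, so the cap is free; the holes show it slipped at the stop. I'll lift it off and carry it to the free worktop at the front left.

```bash
python3 -m jog '[[[0,0,-8,0,0,0,0.3],[0,0,-20,0,0,0,0.3],[0,0,-30,0,0,0,0.3]]]'
python3 - <<'E'
from h import *
print(bot.observe()['moment'])
s=bot.grab_frame('scene');print([(np.round(d['xyz'],3).tolist(),round(float(d['conf']),2)) for d in bot.spot_point('jar',s)[:3]]) 
p,R=pose(); plan(p,R,[.48,.17,.19],down(2.0),.3); plan(np.array([.48,.17,.19]),R,[.48,.17,.08],down(2.0),.3)
E
```

```text
clock: 7.45
position: [0.6398, 0.0192, 0.2317]
tool_rot: [-3.139, -0.001, 2.01]
force: [0.4, 0.1, 0.8]
grip_width: 0.0548
finger_force: 46.5
[ 0.01942125  0.00800834 -0.00790251]
[([0.638, 0.018, 0.02], 0.79), ([0.614, 0.11, 0.0], 0.34)]
[[[41,-17,9,0.001,0,0.002,0.3],[41,-16,9,0.001,0.001,0.002,0.3],[41,-17,9,0.001,0,0.002,0.3],[41,-17,9,0.001,0.001,0.002,0.3],[41.1,-16.3,9.5,0.001,-0,0.002,0.3]]]
[[[0,-0,37,0.002,0.001,0.003,0.3],[0,-0,36,0.002,0,0.004,0.3],[0.1,-0.4,37,0.001,0.001,0.003,0.3]]]
```

```bash
python3 -m jog '[[[41,-17,0,0,0,0,0.3],[41,-16,0,0,0,0,0.3],[41,-17,15,0,0,0,0.3],[41,-17,15,0,0,0,0.3],[41,-16,15,0,0,0,0.3]]]'
python3 -m jog '[[[0,0,37,0,0,0,0.3],[0,0,37,0,0,0,0.3],[0,0,27,0,0,0,0.3],[0,0,0,0,0,0,0.3]]]'
python3 -c "
from h import *;p,R=pose();print(p,R.as_euler('xyz'))"
```

```text
clock: 8.05
position: [0.4767, 0.1704, 0.1867]
tool_rot: [3.141, -0.0, 2.01]
force: [1.8, 1.7, -1.7]
grip_width: 0.0549
finger_force: 46.5
clock: 8.45
position: [0.4767, 0.1691, 0.0833]
tool_rot: [-3.137, -0.0, 2.01]
force: [0.4, 0.2, 0.9]
grip_width: 0.0544
finger_force: 46.4
[0.47674584 0.16909808 0.0833008 ] [-3.13710470e+00 -6.81810712e-05  2.01025414e+00]
```

```bash
python3 -m jog '[[[0,0,5,0,0,0,0.3],[0,0,2,0,0,0,0.3],[0,0,0,0,0,0,0.3]]]'
python3 -m jog '[[[0,0,1,0,0,0,0.3],[0,0,1,0,0,0,0.3],[0,0,0,0,0,0,0.3]]]'
```

```text
clock: 8.75
position: [0.4785, 0.1697, 0.0797]
tool_rot: [3.14, 0.0, 2.01]
force: [-0.2, -0.2, -0.8]
grip_width: 0.0545
finger_force: 46.4
clock: 9.05
position: [0.4781, 0.1696, 0.077]
tool_rot: [3.141, 0.0, 2.01]
force: [0.6, -0.1, -0.8]
grip_width: 0.055
finger_force: 46.4
```

```bash
for k in 1; do python3 -m jog '[[[0,0,1,0,0,0,0.3],[0,0,1,0,0,0,0.3],[0,0,0,0,0,0,0.3]]]'|egrep 'pos|force'
python3 -m jog '[[[0,0,1,0,0,0,0.3],[0,0,0,0,0,0,0.3]]]'|egrep 'pos|force'; done
```

```text
position: [0.478, 0.1696, 0.0747]
force: [0.1, 0.1, -1.0]
finger_force: 46.4
position: [0.478, 0.1695, 0.0737]
force: [0.9, 0.2, -0.5]
finger_force: 46.4
```

```bash
for k in 1; do python3 -m jog '[[[0,0,1,0,0,0,0.3],[0,0,0,0,0,0,0.3]]]'|egrep 'pos|force'
python3 -m jog '[[[0,0,0.7,0,0,0,0.3],[0,0,0,0,0,0,0.3]]]'|egrep 'pos|force'; done
```

```text
position: [0.4781, 0.1694, 0.0731]
force: [-2.6, -2.6, 10.5]
finger_force: 47.5
position: [0.4781, 0.1694, 0.0728]
force: [-5.4, -2.6, 20.8]
finger_force: 48.5
```

```bash
python3 -m jog '[[[0,0,-1,0,0,0,0.3],[0,0,0,0,0,0,1],[0,0,0,0,0,0,1],[0,0,0,0,0,0,1],[0,0,-10,0,0,0,1]]]'
python3 -m jog '[[[0,0,-40,0,0,0,1],[0,0,-45,0,0,0,1],[0,0,-45,0,0,0,1],[0,0,-45,0,0,0,1],[0,0,0,0,0,0,1]]]'
python3 - <<'E'
from h import *
s=bot.observe(); print(np.round(s['qpos'],4).tolist(),np.round(s['position'],4),np.round(s['tool_rot'],4))
for n in('top','scene'):
    f=bot.grab_frame(n)
    for q in('cap','jar','jar_mouth','mug_mouth','rack_rail'):
        print(n,q,[(np.round(d['xyz'],3).tolist(),round(float(d['conf']),2)) for d in bot.spot_point(q,f)[:4]])
E
```

```text
clock: 10.45
position: [0.4775, 0.1693, 0.0825]
tool_rot: [-3.14, 0.0, 2.01]
force: [-0.0, 1.0, 0.8]
grip_width: 0.0857
finger_force: 0.0
clock: 10.95
position: [0.4797, 0.17, 0.2639]
tool_rot: [3.133, -0.0, 2.009]
force: [-0.2, 0.6, -1.5]
grip_width: 0.0853
finger_force: 0.0
[-0.5952, 0.393, 0.179, 1.9563, -0.0966, 0.792, 0.0764] [0.4797 0.17   0.2639] [ 3.1333e+00 -4.0000e-04  2.0093e+00]
top cap [([0.642, -0.136, 0.001], 0.74), ([0.478, 0.169, -0.002], 0.73), ([0.634, 0.014, 0.111], 0.73), ([0.775, -0.071, -0.002], 0.57)]
top jar [([0.639, 0.022, 0.015], 0.78), ([0.442, -0.288, -0.0], 0.45)]
top jar_mouth [([0.636, 0.016, 0.115], 0.59)]
top mug_mouth [([0.444, -0.268, 0.1], 0.75), ([0.633, 0.018, 0.014], 0.6)]
top rack_rail [([0.482, 0.17, 0.013], 0.72), ([0.583, 0.103, 0.054], 0.61)]
scene cap [([0.776, -0.071, 0.0], 0.82), ([0.475, 0.169, -0.001], 0.78), ([0.642, -0.132, -0.002], 0.6)]
scene jar [([0.64, 0.015, 0.016], 0.62)]
scene jar_mouth [([0.636, 0.017, 0.11], 0.96)]
scene mug_mouth [([0.691, -0.264, -0.0], 0.68), ([0.44, -0.264, 0.1], 0.64)]
scene rack_rail [([0.584, 0.108, 0.054], 0.92)]
```

Run:
```python
from h import *
p,R=pose(); print(p); plan(p,R,[.49,-.018,.27],down(.24),1)
```

```text
[0.47797731 0.16947745 0.25776998]
[[[-13,-5,-1,-0,0,0.136,1],[-15,-4,-1,-0,0,0.136,1],[-14,-1,-1,-0,0,0.136,1],[-14,0,-1,-0,0,0.137,1],[-15,3,-1,-0,0,0.136,1]]]
[[[-13,4,-1,-0,0,0.136,1],[-13,6,-1,-0,0,0.136,1],[-12,8,-0,-0,0,0.136,1],[-11,10,-1,-0,0.001,0.136,1],[-10,11,-1,-0,-0,0.136,1]]]
[[[-8,12,-1,-0,-0,0.136,1],[-6,13,-1,-0,-0,0.137,1],[-4.7,13.5,-1.2,-0,-0,0.136,1]]]
```

```bash
cat > q.py <<'E'
from h import *
s=bot.observe(); o=[np.round(s['qpos'],4).tolist(),np.round(s['position'],4).tolist(),np.round(s['tool_rot'],4).tolist()]
print(s['clock'],*o); open('log.txt','a').write(json.dumps(o)+'\n')
E
python3 -m jog '[[[-13,-5,-1,0,0,0.136,1],[-15,-4,-1,0,0,0.136,1],[-14,-1,-1,0,0,0.136,1],[-14,0,-1,0,0,0.137,1],[-15,3,-1,0,0,0.136,1]]]'|grep zz; python3 q.py
python3 -m jog '[[[-13,4,-1,0,0,0.136,1],[-13,6,-1,0,0,0.136,1],[-12,8,0,0,0,0.136,1],[-11,10,-1,0,0,0.136,1],[-10,11,-1,0,0,0.136,1]]]'|grep zz; python3 q.py
python3 -m jog '[[[-8,12,-1,0,0,0.136,1],[-6,13,-1,0,0,0.137,1],[-4.7,13.5,-1.2,0,0,0.136,1],[0,0,0,0,0.14,0,1],[0,0,0,0,0.14,0,1]]]'|grep zz; python3 q.py
python3 -m jog '[[[0,0,0,0,0.14,0,1],[0,0,0,0,0.14,0,1],[0,0,0,0,0.14,0,1],[0,0,0,0,0,0,1]]]'|grep zz; python3 q.py
```

```text
12.05 [-0.602, 0.3892, 0.3669, 1.9991, -0.1935, 0.7865, -0.3702] [0.4828, 0.0965, 0.263] [-3.1414, 0.0001, 1.3233]
12.55 [-0.5996, 0.4061, 0.5583, 2.0118, -0.2953, 0.8023, -0.7979] [0.4875, 0.0245, 0.2671] [3.1416, 0.0001, 0.6432]
13.05 [-0.5271, 0.3101, 0.5754, 2.1728, -0.521, 0.4798, -0.8909] [0.4905, -0.0183, 0.2702] [3.1392, -0.2841, 0.2394]
13.45 [-0.1671, 0.2347, 0.1762, 2.2847, -1.0533, 0.2172, -0.3382] [0.4951, -0.0148, 0.2764] [-3.1098, -0.533, 0.2372]
```

```bash
cat > fit.py <<'E'
from kin import *
import json
for q,p,e in [([-.5952,.393,.179,1.9563,-.0966,.792,.0764],[.4797,.17,.2639],[3.1333,-.0004,2.0093])]+[json.loads(l) for l in open('log.txt')]: D.append((q,p,e))
sg=[-1,1,-1,1,-1,1,-1]
def fk2(q,v):
    L=v[:4]; R=Rn.from_euler('z',v[4]); p=np.zeros(3)
    off=[(0,0),(v[6],0),(v[7],0),(v[8],0),(0,0),(v[9],0),(0,0)]
    a='zyzyzyz'
    for i in range(7):
        R=R*Rn.from_euler(a[i],sg[i]*q[i])
        if i in(0,2,4,6): p=p+R.apply([0,0,L[i//2]])
        p=p+R.apply([off[i][0],0,0])
    return p,R*Rn.from_euler('z',v[5])
def res(v):
    o=[]
    for q,p,e in D:
        P,R=fk2(q,v); o+=list(P-p)+list((R.inv()*Rn.from_euler('xyz',e)).as_rotvec()*.3)
    return np.array(o+list(.003*np.array(v[6:])))
best=min((least_squares(res,[.35,.45,.45,.25,0,a]+[0]*4) for a in(0,np.pi/2,np.pi,-np.pi/2)),key=lambda r:r.cost)
print(best.cost,np.round(best.x,4).tolist()); print(np.abs(res(best.x)[:-4]).reshape(-1,6).max(1).round(4))
np.save('v.npy',best.x)
E
python3 fit.py
```

```text
0.0002568030894724293 [0.2606, 0.5538, 0.3991, 0.2488, -0.0974, 1.4755, -0.0342, 0.0249, -0.0228, -0.0052]
[0.0039 0.0055 0.0053 0.0067 0.0044 0.0031 0.0081 0.0149]
```

```bash
cat > ik.py <<'E'
from fit import fk2, Rn, np, least_squares
v=np.load('v.npy')
lo=np.array([-2.91,-.3,-1.5,.17,-1.26,.16,-2.52])+.08; hi=np.array([2.91,2.13,1.42,2.43,4.41,1.93,2.52])-.08
def ik(p,R,q0,w=.01):
    def res(q):
        P,Rr=fk2(q,v); return np.r_[(P-p),(Rr.inv()*R).as_rotvec()*.3,w*.1*(q-q0)]
    r=least_squares(res,np.clip(q0,lo+1e-3,hi-1e-3),bounds=(lo,hi)); e=np.linalg.norm(r.fun[:6]); return r.x,e
def seeds(n,rng=np.random.default_rng(0)): return rng.uniform(lo,hi,(n,7))
def wristpts(q):
    # elbow & wrist heights
    from fit import sg
    L=v[:4]; R=Rn.from_euler('z',v[4]); p=np.zeros(3); o=[]
    for i in range(7):
        R=R*Rn.from_euler('zyzyzyz'[i],sg[i]*q[i])
        if i in(0,2,4,6): p=p+R.apply([0,0,L[i//2]]); o.append(p.copy())
        p=p+R.apply([[0,v[6],v[7],v[8],0,v[9],0][i],0,0])
    return o
def toolR(d,xup):  # z along d, x closest to xup
    d=d/np.linalg.norm(d); x=xup-d*(d@xup); x/=np.linalg.norm(x); return Rn.from_matrix(np.c_[x,np.cross(d,x),d])
E
cat > s1.py <<'E'
from ik import *
yaw=.2415; ex=np.array([np.cos(yaw),np.sin(yaw),0]); up=np.array([0,0,1.])
C=np.array([.638,.018,0.])
for deg in (0,15,30):
  for az in (0,):
    d=ex*np.cos(np.radians(deg))-up*np.sin(np.radians(deg))
    R=toolR(d,up); p=C+[0,0,.076]-.054*d
    sols=[]
    for s in seeds(60):
        q,e=ik(p,R,s,.0)
        if e<3e-3: sols.append(q)
    sols.sort(key=lambda q:np.min(np.minimum(q-lo,hi-q)/(hi-lo)),reverse=True)
    print(deg,len(sols))
    for q in sols[:4]: print(q.round(2).tolist(),[w.round(2).tolist() for w in wristpts(q)[1:3]])
E
python3 s1.py | grep -v '^0.000'
```

```text
[0.0039 0.0055 0.0053 0.0067 0.0044 0.0031 0.0081 0.0149]
0 0
15 0
30 0
```

```bash
sed -i 's/^best=/if 1: best=/; s/^print/if __name__=="__main__": print/' fit.py
cat > s1.py <<'E'
from ik import *
yaw=.2415; up=np.array([0,0,1.])
C=np.array([.638,.018,0.])
for az in (-.5,0,.24,.5):
  for deg in (0,20,35,50):
    ex=np.array([np.cos(az),np.sin(az),0])
    d=ex*np.cos(np.radians(deg))-up*np.sin(np.radians(deg))
    R=toolR(d,up); p=C+[0,0,.076]-.054*d
    r=[ik(p,R,s,0) for s in seeds(40)]; r.sort(key=lambda t:t[1]); q,e=r[0]
    print(az,deg,round(e,4),q.round(2).tolist(),[w.round(2).tolist() for w in wristpts(q)[1:3]])
E
python3 s1.py; python3 fit.py
```

```text
-0.5 0 0.0 [-0.9, 1.29, 0.45, 2.27, 2.12, 1.36, 0.94] [[0.37, 0.37, 0.44], [0.37, 0.17, 0.08]]
-0.5 20 0.0 [-0.62, 0.98, 0.19, 2.31, 2.31, 1.19, 1.26] [[0.38, 0.22, 0.6], [0.39, 0.15, 0.18]]
-0.5 35 0.0 [-0.04, 0.87, -0.48, 2.28, 2.23, 1.2, 1.79] [[0.4, -0.02, 0.64], [0.42, 0.13, 0.25]]
-0.5 50 0.0 [-1.0, 0.98, 0.96, 2.19, 3.83, 0.33, -0.16] [[0.27, 0.35, 0.6], [0.47, 0.12, 0.31]]
0 0 0.0316 [-0.75, 1.5, 0.65, 2.35, 2.61, 1.85, 0.58] [[0.44, 0.33, 0.33], [0.36, 0.03, 0.06]]
0 20 0.046 [-0.16, 0.98, 0.01, 2.35, 3.08, 1.38, 1.46] [[0.44, 0.03, 0.6], [0.4, 0.02, 0.18]]
0 35 0.0151 [-0.15, 0.79, 0.01, 2.35, 3.1, 0.93, 1.47] [[0.37, 0.02, 0.68], [0.41, 0.02, 0.26]]
0 50 0.0 [-0.33, 0.7, 0.24, 2.25, 3.33, 0.5, 1.18] [[0.32, 0.07, 0.71], [0.45, 0.02, 0.31]]
0.24 0 0.0167 [0.33, 1.3, -0.28, 2.35, 3.76, 1.85, 1.98] [[0.48, -0.22, 0.44], [0.36, -0.06, 0.07]]
0.24 20 0.0337 [0.11, 0.98, -0.06, 2.35, 3.55, 1.36, 1.59] [[0.43, -0.09, 0.6], [0.4, -0.06, 0.18]]
0.24 35 0.0072 [0.05, 0.8, -0.05, 2.35, 3.47, 0.94, 1.52] [[0.37, -0.05, 0.67], [0.41, -0.04, 0.26]]
0.24 50 0.0 [-0.21, 0.7, 0.21, 2.24, 3.72, 0.56, 1.1] [[0.33, 0.04, 0.71], [0.45, -0.03, 0.31]]
0.5 0 0.0 [0.3, 1.22, -0.07, 2.29, 4.03, 1.76, 1.8] [[0.47, -0.19, 0.48], [0.37, -0.13, 0.08]]
0.5 20 0.0 [0.65, 1.09, -0.58, 2.35, 3.78, 1.0, 2.04] [[0.35, -0.32, 0.55], [0.39, -0.12, 0.18]]
0.5 35 0.0 [0.68, 0.97, -0.73, 2.3, 3.45, 0.62, 2.17] [[0.31, -0.31, 0.6], [0.42, -0.1, 0.25]]
0.5 50 0.0 [-0.76, 1.26, 1.32, 2.24, 4.2, 1.54, 0.48] [[0.41, 0.32, 0.46], [0.47, -0.07, 0.31]]
0.0002568030894724293 [0.2606, 0.5538, 0.3991, 0.2488, -0.0974, 1.4755, -0.0342, 0.0249, -0.0228, -0.0052]
[0.0039 0.0055 0.0053 0.0067 0.0044 0.0031 0.0081 0.0149]
```

```bash
cat > s2.py <<'E'
from ik import *
import sys
up=np.array([0,0,1.]); yaw=.2415
C=np.array([.638,.018,0.]); M=np.array([.443,-.267,.1])
gz=.060; deep=.005
def grasp(deg):
    ex=np.array([np.cos(yaw),np.sin(yaw),0]); d=ex*np.cos(np.radians(deg))-up*np.sin(np.radians(deg))
    R=toolR(d,up); return C+[0,0,.018+gz]-(.054-deep)*d,R
Rj=Rn.from_euler('z',yaw)
def pour(R_g,deg,m,psi,el,z):
    mh=np.array([np.cos(m),np.sin(m),0]); u=mh*np.cos(el)-up*np.sin(el)
    side=np.cross(u,up); side/=np.linalg.norm(side); upp=np.cross(side,u)
    x=np.cos(psi)*side+np.sin(psi)*upp
    J=Rn.from_matrix(np.c_[x,np.cross(u,x),u])
    R=J*Rj.inv()*R_g; P=M-mh*.022; P[2]=z
    d=R.apply([0,0,1]); return P-u*(.094-gz)-(.054-deep)*d,R
box=np.array([[x,y,z] for x in(-.0425,0,.0425) for y in(-.04,0,.04) for z in(0,-.04,-.12)]+[[.085,y,z] for y in(-.04,0,.04) for z in(-.04,-.09)]+[[x,y,z] for x in(-.011,.011) for y in(-.043,.043) for z in(.02,.072)])
def clear(p,R):
    W=R.apply(box)+p; r=np.linalg.norm(W[:,:2]-M[:2],axis=1); near=(r<.056)|((abs(W[:,0]-M[0])<.02)&(W[:,1]<M[1])&(W[:,1]>-.365))
    return min((W[near,2]-.1).min() if near.any() else 1, W[:,2].min()-0.0)
if __name__=='__main__':
  for deg in (40,46):
    p,R=grasp(deg); r=sorted([ik(p,R,s,0) for s in seeds(40)],key=lambda t:t[1]); ok=[q for q,e in r if e<1e-3]
    ok.sort(key=lambda q:-np.min(np.minimum(q-lo,hi-q)))
    print(deg,r[0][1],len(ok),[q.round(2).tolist() for q in ok[:3]])
    q0=np.array([-.2,.75,.1,2.3,3.6,.75,1.3])
    out=[]
    for m in np.arange(0,6.28,np.pi/8):
      for psi in np.arange(0,6.28,np.pi/8):
        for z in(.145,.165):
          pp,RR=pour(R,deg,m,psi,np.radians(28),z); c=clear(pp,RR)
          if c<.012: continue
          q,e=ik(pp,RR,q0,.02)
          if e<.006: out.append((np.min(np.minimum(q-lo,hi-q)),m,psi,z,c,q.round(2).tolist(),RR.apply([0,0,1]).round(2).tolist()))
    out.sort(key=lambda t:-t[0])
    for o in out[:8]: print([round(float(x),3) for x in o[:5]],o[5],o[6])
E
time python3 s2.py
```

```text
40 6.826953767023233e-15 21 [[0.04, 0.76, -0.06, 2.32, 3.45, 0.8, 1.5], [0.01, 0.76, -0.03, 2.32, 3.47, 0.81, 1.47], [-0.02, 0.76, 0.01, 2.32, 3.49, 0.81, 1.44]]
[0.0, 3.534, 4.712, 0.165, 0.06] [1.65, 1.12, -1.14, 2.35, 4.31, 0.24, -1.36] [0.86, 0.35, -0.37]
[0.0, 3.534, 4.712, 0.145, 0.04] [1.64, 1.16, -1.12, 2.35, 4.21, 0.24, -1.23] [0.86, 0.35, -0.37]
46 4.449540858204308e-15 23 [[-0.05, 0.71, 0.03, 2.27, 3.54, 0.62, 1.36], [-0.09, 0.71, 0.07, 2.27, 3.57, 0.63, 1.32], [0.16, 0.73, -0.24, 2.27, 3.33, 0.57, 1.66]]
[0.0, 3.534, 4.712, 0.165, 0.054] [1.68, 1.22, -1.15, 2.35, 4.33, 0.28, -1.3] [0.89, 0.37, -0.28]
[0.0, 3.534, 4.712, 0.145, 0.034] [1.68, 1.3, -1.16, 2.35, 4.18, 0.24, -1.1] [0.89, 0.37, -0.28]
real	0m39.164s
user	0m39.438s
sys	0m0.236s
```

```bash
cat > s3.py <<'E'
from s2 import *
from multiprocessing import Pool
deg=40; pg,Rg=grasp(deg)
S=[np.array(s) for s in ([-.2,.75,.1,2.3,3.6,.75,1.3],[.5,.7,0,2.1,2,1.2,0],[.5,.7,0,2,3.6,1.2,-1],[.5,.7,0,2,1,1,0],[.9,.9,-.6,2.,1.6,1.2,1.5],[0,.9,.6,2,2.5,1.2,-1.5],[.5,.6,0,2,0,1,0])]
def job(a):
    m,psi,z,el=a; pp,RR=pour(Rg,deg,m,psi,el,z); c=clear(pp,RR)
    if c<.012: return []
    o=[]
    for s in S:
        q,e=ik(pp,RR,s,.005)
        if e<.004: o.append((np.min(np.minimum(q-lo,hi-q)),m,psi,z,c,el,q.round(2).tolist(),RR.apply([0,0,1]).round(2).tolist()))
    return o
if __name__=='__main__':
    A=[(m,psi,z,el) for m in np.arange(0,6.28,np.pi/8) for psi in np.arange(0,6.28,np.pi/8) for z in(.15,.18) for el in (.45,.7)]
    with Pool() as P: out=sum(P.map(job,A),[])
    out.sort(key=lambda t:-t[0]); print(len(out))
    seen=set()
    for o in out:
        k=(round(o[1],2),round(o[2],2))
        if k in seen: continue
        seen.add(k); print([round(float(x),3) for x in o[:6]],o[6],o[7])
        if len(seen)>14: break
E
nproc; time timeout 400 python3 s3.py
```

```text
4
519
[0.525, 1.178, 4.32, 0.18, 0.062, 0.45] [-0.19, 0.86, 0.39, 1.83, 0.76, 1.29, -0.7] [-0.61, -0.71, -0.36]
[0.514, 0.393, 5.105, 0.18, 0.062, 0.45] [-0.38, 0.95, 0.7, 1.84, 0.47, 1.24, -1.28] [-0.71, -0.61, -0.36]
[0.513, 1.571, 3.927, 0.15, 0.018, 0.45] [-0.21, 0.97, 0.35, 1.84, 0.91, 1.32, -0.49] [-0.54, -0.81, -0.21]
[0.511, 0.785, 4.712, 0.15, 0.045, 0.45] [-0.06, 0.85, 0.22, 1.84, 0.77, 1.33, -1.18] [-0.64, -0.64, -0.41]
[0.453, 0.0, 5.498, 0.15, 0.018, 0.45] [-0.47, 1.19, 0.89, 1.77, 0.27, 1.32, -1.48] [-0.81, -0.54, -0.21]
[0.436, 0.0, 5.89, 0.18, 0.013, 0.45] [-0.47, 1.15, 0.71, 1.86, 0.6, 1.37, -2.0] [-0.71, -0.71, 0.02]
[0.413, 1.963, 3.534, 0.18, 0.013, 0.45] [-0.25, 1.01, 0.31, 1.91, 1.14, 1.44, -0.36] [-0.38, -0.92, 0.02]
[0.395, 0.393, 4.712, 0.15, 0.046, 0.45] [-0.15, 0.97, 0.53, 1.67, 0.35, 1.46, -1.01] [-0.84, -0.35, -0.41]
[0.378, 0.393, 5.498, 0.15, 0.018, 0.45] [-0.16, 0.92, 0.21, 1.97, 0.95, 1.37, -2.06] [-0.55, -0.81, -0.21]
[0.36, 0.785, 4.32, 0.15, 0.032, 0.45] [-0.09, 0.98, 0.42, 1.64, 0.48, 1.49, -0.68] [-0.83, -0.42, -0.36]
[0.35, 0.785, 5.105, 0.18, 0.033, 0.7] [-0.17, 0.88, 0.2, 2.0, 1.08, 1.43, -1.66] [-0.46, -0.88, -0.13]
[0.344, 0.0, 5.105, 0.15, 0.032, 0.45] [-0.24, 1.05, 0.67, 1.65, 0.23, 1.51, -1.31] [-0.89, -0.29, -0.36]
[0.325, 1.178, 4.712, 0.18, 0.033, 0.7] [0.01, 0.84, -0.04, 2.03, 1.23, 1.51, -1.41] [-0.38, -0.91, -0.17]
[0.314, 1.571, 4.32, 0.18, 0.062, 0.45] [-0.02, 0.75, 0.05, 2.04, 1.23, 1.27, -0.92] [-0.29, -0.89, -0.36]
[0.31, 4.712, 4.32, 0.15, 0.023, 0.45] [0.85, 0.85, -0.02, 1.87, -0.87, 1.45, -1.64] [0.29, 0.89, -0.36]
real	1m5.218s
user	3m49.159s
sys	0m0.354s
```

```bash
python3 q.py; sed -i '4d' log.txt; python3 fit.py
cat > jp.py <<'E'
from ik import *
import json
def jpath(q0,wps,step=.13,grip=1,show=True):
    q=np.array(q0,float); rows=[]; info=[]
    for w in wps:
        w=np.array(w,float)
        # number of substeps by tool motion
        n=1
        while True:
            Q=[q+(w-q)*i/n for i in range(n+1)]
            ok=True
            for a,b in zip(Q[:-1],Q[1:]):
                P0,R0=fk2(a,v); P1,R1=fk2(b,v)
                if np.linalg.norm((R0.inv()*R1).as_rotvec())>step or np.linalg.norm(P1-P0)>.047 or np.any(abs(b-a)>np.array([.12,.12,.15,.15,.19,.19,.19])): ok=False;break
            if ok: break
            n+=1
        for a,b in zip(Q[:-1],Q[1:]):
            P0,R0=fk2(a,v); P1,R1=fk2(b,v)
            rows.append(np.r_[(R0.inv().apply(P1-P0)*1000).round(),((R0.inv()*R1).as_rotvec()).round(3)].tolist()+[grip]); info.append((b.round(2).tolist(),P1.round(3).tolist(),R1.apply([0,0,.0726]).round(3)[2]+P1[2]))
        q=w
    if show:
        for i in range(0,len(rows),5):
            print(json.dumps([rows[i:i+5]]).replace('.0,',',').replace(' ','')); print('   ',*info[min(i+4,len(rows)-1)])
    return rows
E
python3 - <<'E'
from jp import *
import json
q=json.loads(open('log.txt').read().splitlines()[-1])[0]
jpath(q,[[-.25,.3,.1,2.15,-.3,.6,-.3],[-.1,.35,0,2.15,1.5,.75,.6],[0,.45,0,2.2,3.4,.8,1.5]])
E
```

```text
13.45 [-0.1671, 0.2347, 0.1762, 2.2847, -1.0533, 0.2172, -0.3382] [0.4951, -0.0148, 0.2764] [-3.1098, -0.533, 0.2372]
0.0002568030894724293 [0.2606, 0.5538, 0.3991, 0.2488, -0.0974, 1.4755, -0.0342, 0.0249, -0.0228, -0.0052]
[0.0039 0.0055 0.0053 0.0067 0.0044 0.0031 0.0081 0.0149]
[[[2,-17,3,0.049,-0.025,-0.115,1],[2,-15,3,0.047,-0.029,-0.114,1],[1,-14,3,0.045,-0.033,-0.113,1],[1,-12,3,0.043,-0.037,-0.112,1],[-0,-11,3,0.04,-0.041,-0.11,1]]]
    [-0.22, 0.28, 0.13, 2.2, -0.58, 0.46, -0.31] [0.477, 0.052, 0.264] 0.19566920531040594
[[[-1,-9,2,0.038,-0.045,-0.109,1],[-2,-8,2,0.036,-0.049,-0.107,1],[-3,-6,1,0.034,-0.053,-0.104,1],[-14,2,1,0.001,-0.052,-0.116,1],[-14,1,1,0.003,-0.052,-0.116,1]]]
    [-0.24, 0.3, 0.09, 2.15, -0.12, 0.62, -0.21] [0.451, 0.037, 0.25] 0.17836300983477604
[[[-14,0,1,0.005,-0.052,-0.115,1],[-14,-1,1,0.008,-0.052,-0.115,1],[-14,-1,1,0.01,-0.052,-0.115,1],[-14,-2,1,0.012,-0.052,-0.115,1],[-14,-3,1,0.015,-0.051,-0.114,1]]]
    [-0.2, 0.32, 0.06, 2.15, 0.33, 0.65, 0.01] [0.449, -0.033, 0.25] 0.17861847688299454
[[[-14,-3,1,0.017,-0.051,-0.114,1],[-14,-4,1,0.019,-0
[... 960 characters left out ...]
0812688
[[[-7,-9,2,0.05,-0.029,-0.116,1],[-7,-9,2,0.051,-0.028,-0.115,1],[-7,-9,2,0.052,-0.026,-0.115,1],[-7,-10,2,0.053,-0.025,-0.114,1],[-7,-10,1,0.055,-0.023,-0.114,1]]]
    [-0.04, 0.41, 0.0, 2.18, 2.64, 0.78, 1.14] [0.657, -0.12, 0.369] 0.3491441271030969
[[[-7,-10,1,0.056,-0.021,-0.113,1],[-7,-11,1,0.057,-0.02,-0.113,1],[-7,-11,1,0.059,-0.017,-0.112,1],[-6,-11,1,0.06,-0.015,-0.112,1],[-6,-12,0,0.061,-0.013,-0.111,1]]]
    [-0.02, 0.44, 0.0, 2.19, 3.12, 0.79, 1.36] [0.677, -0.061, 0.36] 0.341375989391766
[[[-6,-12,0,0.062,-0.011,-0.11,1],[-5,-13,0,0.063,-0.008,-0.109,1],[-5,-14,-0,0.064,-0.005,-0.109,1]]]
    [0.0, 0.45, 0.0, 2.2, 3.4, 0.8, 1.5] [0.675, -0.021, 0.346] 0.3248853594778345
```

```bash
cat > s4.py <<'E'
from jp import *
q=json.loads(open('log.txt').read().splitlines()[-1])[0]
jpath(q,[[-.2,.2,.1,2.2,-.3,.6,-.25],[-.1,.15,0,2.25,1.3,.75,.55],[0,.15,0,2.25,2.7,.78,1.2],[0,.4,0,2.25,3.4,.8,1.5]],step=.145)
E
python3 s4.py
```

```text
[[[1,-17,-2,0.052,-0.021,-0.132,1],[-0,-15,-2,0.048,-0.026,-0.131,1],[-1,-14,-2,0.045,-0.032,-0.13,1],[-2,-12,-3,0.042,-0.037,-0.128,1],[-4,-11,-3,0.039,-0.043,-0.126,1]]]
    [-0.19, 0.21, 0.12, 2.22, -0.52, 0.49, -0.28] [0.454, 0.04, 0.283] 0.2146389297430898
[[[-5,-10,-3,0.037,-0.049,-0.124,1],[-6,-8,-4,0.034,-0.055,-0.12,1],[-14,-1,-1,0.002,-0.056,-0.132,1],[-14,-2,-1,0.005,-0.057,-0.131,1],[-14,-3,-1,0.008,-0.057,-0.131,1]]]
    [-0.18, 0.19, 0.08, 2.21, 0.0, 0.63, -0.1] [0.416, -0.001, 0.281] 0.20888066529090937
[[[-14,-3,-1,0.011,-0.058,-0.13,1],[-14,-4,-1,0.013,-0.058,-0.13,1],[-14,-5,-1,0.016,-0.058,-0.129,1],[-14,-5,-1,0.019,-0.058,-0.129,1],[-14,-6,-1,0.022,-0.057,-0.128,1]]]
    [-0.15, 0.18, 0.05, 2.22, 0.5, 0.68, 0.15] [0.409, -0.073, 0.294] 0.2259877144868087
[[[-13,-7,-1,0.025,-0.057,-0.128,1],[-13,-7,-1,0.028,-0.057,-0.127,1],[-13,-8,-1,0.031,-0.056,-0.126,1],[-13,-9,-1,0.034,-0.055,-0.126,1],[-12,-9,-1,0.037,-0.054,-0.125,1]]]
    [-0.12, 0.16, 0.02, 2.24, 1.0, 0.72, 0.4] [0.43, -0.134, 0.332] 0.27353652768342657
[[[-12,-10,-1,0.04,-0.053,-0.124,1],[-12,-10,-1,0.043
[... 468 characters left out ...]
[[-6,-15,1,0.062,-0.03,-0.125,1],[-5,-14,1,0.063,-0.027,-0.125,1],[-5,-14,1,0.064,-0.024,-0.126,1],[-4,-14,1,0.065,-0.021,-0.126,1],[-4,-14,1,0.066,-0.019,-0.126,1]]]
    [-0.01, 0.15, 0.0, 2.25, 2.59, 0.78, 1.15] [0.579, -0.142, 0.496] 0.48664207280114496
[[[-3,-14,0,0.067,-0.016,-0.126,1],[-23,-7,9,0.051,-0.044,-0.123,1],[-24,-9,9,0.055,-0.044,-0.121,1],[-24,-11,9,0.06,-0.043,-0.118,1],[-23,-13,9,0.064,-0.041,-0.116,1]]]
    [0.0, 0.29, 0.0, 2.25, 3.1, 0.79, 1.37] [0.635, -0.069, 0.427] 0.4137320404012064
[[[-23,-15,9,0.069,-0.039,-0.113,1],[-22,-17,9,0.073,-0.036,-0.11,1],[-22,-18,9,0.077,-0.032,-0.107,1]]]
    [0.0, 0.4, 0.0, 2.25, 3.4, 0.8, 1.5] [0.649, -0.019, 0.357] 0.3358779705888113
```

```bash
python3 -m jog '[[[1,-17,-2,0.052,-0.021,-0.132,1],[0,-15,-2,0.048,-0.026,-0.131,1],[-1,-14,-2,0.045,-0.032,-0.13,1],[-2,-12,-3,0.042,-0.037,-0.128,1],[-4,-11,-3,0.039,-0.043,-0.126,1]]]' |grep zz; python3 q.py
python3 -m jog '[[[-5,-10,-3,0.037,-0.049,-0.124,1],[-6,-8,-4,0.034,-0.055,-0.12,1],[-14,-1,-1,0.002,-0.056,-0.132,1],[-14,-2,-1,0.005,-0.057,-0.131,1],[-14,-3,-1,0.008,-0.057,-0.131,1]]]'|grep zz; python3 q.py
python3 -m jog '[[[-14,-3,-1,0.011,-0.058,-0.13,1],[-14,-4,-1,0.013,-0.058,-0.13,1],[-14,-5,-1,0.016,-0.058,-0.129,1],[-14,-5,-1,0.019,-0.058,-0.129,1],[-14,-6,-1,0.022,-0.057,-0.128,1]]]'|grep zz; python3 q.py
```

```text
13.95 [-0.2885, 0.2103, 0.2282, 2.2218, -0.5911, 0.5126, -0.1997] [0.4539, 0.0392, 0.2835] [3.078, -0.3516, 0.9637]
14.45 [-0.3596, 0.1888, 0.263, 2.2096, -0.1067, 0.6493, -0.0028] [0.4167, -0.0019, 0.281] [3.0404, -0.0242, 1.5911]
14.95 [-0.3966, 0.1721, 0.2907, 2.227, 0.3733, 0.6927, 0.258] [0.4132, -0.0743, 0.2926] [-3.0703, 0.29, 2.2334]
```

```bash
python3 -m jog '[[[-13,-7,-1,0.025,-0.057,-0.128,1],[-13,-7,-1,0.028,-0.057,-0.127,1],[-13,-8,-1,0.031,-0.056,-0.126,1],[-13,-9,-1,0.034,-0.055,-0.126,1],[-12,-9,-1,0.037,-0.054,-0.125,1]]]' |grep zz; python3 q.py
python3 -m jog '[[[-12,-10,-1,0.04,-0.053,-0.124,1],[-12,-10,-1,0.043,-0.051,-0.124,1],[-11,-11,-1,0.046,-0.05,-0.123,1],[-12,-13,1,0.05,-0.051,-0.124,1],[-11,-14,1,0.052,-0.048,-0.124,1]]]'|grep zz; python3 q.py
python3 -m jog '[[[-10,-14,1,0.054,-0.045,-0.124,1],[-9,-14,1,0.056,-0.042,-0.124,1],[-9,-14,1,0.058,-0.039,-0.125,1],[-8,-15,1,0.06,-0.036,-0.125,1],[-7,-15,1,0.061,-0.033,-0.125,1]]]'|grep zz; python3 q.py
python3 -m jog '[[[-6,-15,1,0.062,-0.03,-0.125,1],[-5,-14,1,0.063,-0.027,-0.125,1],[-5,-14,1,0.064,-0.024,-0.126,1],[-4,-14,1,0.065,-0.021,-0.126,1],[-4,-14,1,0.066,-0.019,-0.126,1]]]'|grep zz; python3 q.py
python3 -m jog '[[[-3,-14,0,0.067,-0.016,-0.126,1],[-23,-7,9,0.051,-0.044,-0.123,1],[-24,-9,9,0.055,-0.044,-0.121,1],[-24,-11,9,0.06,-0.043,-0.118,1],[-23,-13,9,0.064,-0.041,-0.116,1]]]'|grep zz; python3 q.py
python3 -m jog '[[[-23,-15,9,0.069,-0.039,-0.113,1],[-22,-17,9,0.073,-0.036,-0.11,1],[-22,-18,9,0.077,-0.032,-0.107,1],[0,0,0,0,0,0,1]]]'|grep zz; python3 q.py
python3 fit.py
cat > s5.py <<'E'
from h import *; import s2
p,R=pose(); print(p,R.apply([0,0,1]),R.apply([1,0,0]))
pg,Rg=s2.grasp(40); d=Rg.apply([0,0,1]); print('pg',pg,d)
pre=pg-.09*d; print('pre',pre); a,b=plan(p,R,pre,Rg,1)
E
python3 s5.py
```

```text
15.45 [-0.4284, 0.1539, 0.312, 2.2514, 0.8661, 0.7309, 0.5053] [0.4357, -0.1365, 0.3281] [-2.6551, 0.395, 2.9595]
15.95 [-0.4386, 0.1443, 0.3323, 2.2731, 1.3871, 0.7566, 0.7411] [0.4828, -0.1756, 0.3827] [-2.2175, 0.1845, -2.6605]
16.45 [-0.4213, 0.1452, 0.3531, 2.284, 1.9319, 0.7703, 0.9785] [0.5397, -0.1796, 0.4433] [-1.9351, -0.2687, -2.1919]
16.95 [-0.3873, 0.1511, 0.3679, 2.2914, 2.4838, 0.7883, 1.2148] [0.5857, -0.1452, 0.4901] [-1.7903, -0.836, -1.8468]
17.45 [-0.3198, 0.3213, 0.3436, 2.2789, 3.0523, 0.809, 1.3405] [0.6373, -0.0679, 0.4225] [-2.4359, -1.3118, -0.8175]
17.85 [-0.2783, 0.4438, 0.3127, 2.2628, 3.3709, 0.846, 1.4328] [0.6502, -0.0135, 0.3532] [2.8231, -1.2536, 0.4671]
0.002548076816347296 [0.3473, 0.5189, 0.4195, 0.2794, -0.0561, 1.5276, -0.0677, 0.0549, -0.0044, -0.0165]
[0.0244 0.0151 0.0096 0.0154 0.0038 0.0115 0.0151 0.0086 0.0151 0.0164
 0.0135 0.0088 0.0133 0.015  0.0127 0.0163 0.0159]
[ 0.65015234 -0.01349881  0.35319192] [ 0.94667787  0.1266959  -0.29622483] [0.27850359 0.14044197 0.95011147]
pg [0.60155311 0.00902287 0.10949659] [ 0.74381408  0.1832067  -0.64278761]
pre [ 0.53460984 -0.00746573  0.16734748]
[[[-42,-9,-11,0.023,-0.078,0.01,1],[-42,-8,-7,0.023,-0.079,0.009,1],[-43,-8,-4,0.024,-0.078,0.01,1],[-43,-8,0,0.023,-0.078,0.01,1],[-42.9,-6.9,3.5,0.023,-0.079,0.01,1]]]
```

```bash
python3 -m jog '[[[-42,-9,-11,0.023,-0.078,0.01,1],[-42,-8,-7,0.023,-0.079,0.009,1],[-43,-8,-4,0.024,-0.078,0.01,1],[-43,-8,0,0.023,-0.078,0.01,1],[-42.9,-6.9,3.5,0.023,-0.079,0.01,1]]]'|grep zz
python3 -m jog '[[[0,0,0,0,0,0,1],[0,0,0,0,0,0,1]]]'; python3 q.py
cat > s6.py <<'E'
from h import *; import s2
f,g=wframe(); p,R=pose()
save(f['img'],'w5')
for q in['jar','jar_mouth','rack_rail']: print(q,[(np.round(d['xyz'],4).tolist(),round(float(d['conf']),2)) for d in bot.spot_point(q,f)[:3]])
pg,Rg=s2.grasp(40); print(p,pg); plan(p,R,pg,Rg,1,n=3)
E
python3 s6.py
```

```text
clock: 18.55
position: [0.5471, -0.0119, 0.1852]
tool_rot: [3.122, -0.912, 0.238]
force: [-0.3, -0.2, 0.5]
grip_width: 0.0854
finger_force: 0.0
18.55 [-0.0777, 0.6016, 0.0848, 2.4253, 3.4084, 0.8102, 1.4884] [0.5471, -0.0119, 0.1852] [3.1223, -0.9121, 0.2381]
jar [([0.638, 0.0174, 0.0169], 0.63)]
jar_mouth [([0.637, 0.0193, 0.1121], 0.87)]
rack_rail [([0.5801, 0.101, 0.0558], 0.84)]
[ 0.54717687 -0.01160776  0.18543623] [0.60155311 0.00902287 0.10949659]
[[[-8,-3,31,0.007,-0.013,-0,1],[-8,-3,30,0.007,-0.013,-0.001,1],[-7.5,-2.4,31.3,0.008,-0.014,0,1]]]
```

View pics/w5.png

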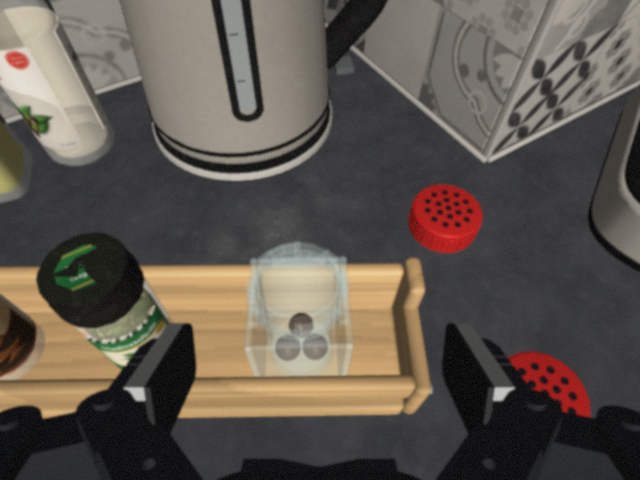

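```bash
python3 -m jog '[[[-8,-3,30,0.007,-0.013,0,1],[-8,-3,30,0.007,-0.013,0,1],[-7.5,-2.5,30,0.008,-0.014,0,1],[0,0,0,0,0,0,1]]]'; python3 q.py; python3 s5.py|head -2
```

```text
clock: 19.15
position: [0.5999, 0.0112, 0.1074]
tool_rot: [-3.14, -0.868, 0.244]
force: [-0.7, -0.4, 0.7]
grip_width: 0.0856
finger_force: 0.0
19.15 [-0.1023, 0.7982, 0.0621, 2.2772, 3.38, 0.8121, 1.4917] [0.5999, 0.0112, 0.1074] [-3.1396, -0.8684, 0.2445]
[0.59986022 0.01116232 0.10744672] [ 0.74010892  0.18666204 -0.64606197] [0.62684874 0.15639158 0.76328392]
pg [0.60155311 0.00902287 0.10949659] [ 0.74381408  0.1832067  -0.64278761]
```

```bash
python3 -m jog '[[[0,0,0,0,0,0,0.4],[0,0,0,0,0,0,0.4],[0,0,0,0,0,0,0.4],[0,0,0,0,0,0,0.4],[0,0,0,0,0,0,0.4]]]' 50; python3 -m jog '[[[0,0,0,0,0,0,0.4],[0,0,0,0,0,0,0.4]]]' 50
```

```text
clock: 19.65
position: [0.5982, 0.0094, 0.1102]
tool_rot: [-3.14, -0.87, 0.242]
force: [-5.6, -1.5, 8.8]
grip_width: 0.0533
finger_force: 52.7
clock: 19.85
position: [0.5982, 0.0094, 0.1102]
tool_rot: [-3.14, -0.87, 0.242]
force: [-5.1, -0.7, 8.8]
grip_width: 0.0539
finger_force: 52.7
```

```bash
python3 q.py; python3 -m jog '[[[15,0,-13,0,0,0,0.4],[31,0,-26,0,0,0,0.4],[31,0,-26,0,0,0,0.4],[0,0,0,0,0,0,0.4]]]'; python3 q.py
cat > s7.py <<'E'
from jp import *
from s2 import box,clear,M
from multiprocessing import Pool
L=[json.loads(l) for l in open('log.txt')]
pg,Rg=np.array(L[-2][1]),Rn.from_euler('xyz',L[-2][2]); q0=np.array(L[-1][0])
up=np.array([0,0,1.]); mt=Rg.inv().apply(np.array([.638,.018,.112])-pg); ut=Rg.inv().apply(up)
Pe,Re=fk2(q0,v); dp=np.array(L[-1][1])-Pe; dR=Re.inv()*Rn.from_euler('xyz',L[-1][2])  # local model correction
def tgt(m,psi,el,z,off=.022):
    mh=np.array([np.cos(m),np.sin(m),0]); u=mh*np.cos(el)-up*np.sin(el)
    side=np.cross(u,up); side/=np.linalg.norm(side); upp=np.cross(side,u)
    x=np.cos(psi)*side+np.sin(psi)*upp; J=np.c_[x,np.cross(u,x),u]
    xg=np.array([1,0,0.]); Jg=np.eye(3)
    R=Rn.from_matrix(J)*Rn.from_euler('z',-.2415)*Rg; P=M-mh*off; P[2]=z
    return P-R.apply(mt),R
def tilt(q):
    P,R=fk2(q,v); return np.degrees(np.arccos(np.clip(R.apply(ut)[2],-1,1)))
def job(a):
    m,psi,el,z=a; pp,RR=tgt(m,psi,el,z); c=clear(pp,RR)
    if c<.012: return []
    o=[]
    for s in (q0,np.r_[q0[:4],1.2,1.27,-.9],np.array([.3,.85,0,2.,1.,1.3,-.7])):
        q,e=ik(pp,RR,s,.005)
        if e<.004: o.append((np.abs(q-q0).sum(),np.min(np.minimum(q-lo,hi-q)),m,psi,el,z,c,q.round(3).tolist(),RR.apply([0,0,1]).round(2).tolist(),[int(tilt(q0+(q-q0)*t)) for t in np.linspace(0,1,9)]))
    return o
if __name__=='__main__':
    print('corr',dp.round(4),dR.as_rotvec().round(4),'mt',mt.round(4),'ut',ut.round(3))
    A=[(m,psi,el,z) for m in np.arange(0,6.28,np.pi/8) for psi in np.arange(0,6.28,np.pi/8) for el in(.45,) for z in(.15,.18)]
    with Pool() as P: out=sum(P.map(job,A),[])
    out=[o for o in out if o[1]>.1]; out.sort(key=lambda t:t[0])
    seen=set()
    for o in out:
        k=(round(o[2],2),round(o[3],2))
        if k in seen: continue
        seen.add(k); print([round(float(x),2) for x in o[:7]],*o[7:])
        if len(seen)>10: break
E
python3 s7.py
```

```text
19.85 [-0.0983, 0.7916, 0.0609, 2.2826, 3.3798, 0.8126, 1.493] [0.5982, 0.0094, 0.1102] [-3.1396, -0.8702, 0.2418]
clock: 20.25
position: [0.5995, 0.0089, 0.2157]
tool_rot: [3.141, -0.876, 0.243]
force: [-0.6, -0.5, -2.8]
grip_width: 0.0531
finger_force: 55.6
20.25 [-0.0842, 0.5346, 0.0438, 2.2772, 3.4545, 0.5616, 1.4128] [0.5995, 0.0089, 0.2157] [3.1414, -0.8763, 0.2428]
corr [-0.0001 -0.0153  0.0015] [0.0509 0.0011 0.007 ] mt [0.0276 0.0012 0.03  ] ut [ 0.764 -0.001 -0.645]
[5.19, 0.16, 1.96, 4.32, 0.45, 0.18, 0.06] [-0.084, 0.735, 0.072, 2.193, 1.586, 1.146, -1.013] [0.07, -0.93, -0.35] [2, 16, 34, 52, 68, 83, 96, 107, 115]
[5.2, 0.12, 2.36, 3.93, 0.45, 0.18, 0.05] [-0.164, 0.841, 0.104, 2.234, 1.723, 1.277, -0.854] [0.19, -0.96, -0.2] [2, 15, 31, 47, 62, 76, 90, 103, 115]
[5.55, 0.16, 1.57, 4.71, 0.45, 0.18, 0.08] [-0.06, 0.699, 0.073, 2.191, 1.503, 1.105, -1.339] [-0.0, -0.91, -0.41] [2, 18, 38, 57, 76, 91, 104, 112, 115]
[5.67, 0.29, 2.36, 3.53, 0.45, 0.18, 0.01] [-0.136, 1.014, 0.04, 2.041, 1.521, 1.56, -0.548] [-0.0, -1.0, 0.02] [2, 15, 31, 47, 61, 75, 89, 102, 115]
[5.69, 0.
[... 367 characters left out ...]
, 1.427, 1.163, -1.757] [-0.07, -0.93, -0.36] [2, 20, 43, 64, 84, 100, 112, 117, 115]
[6.18, 0.21, 1.96, 3.53, 0.45, 0.18, 0.01] [-0.107, 1.063, 0.091, 1.769, 1.183, 1.635, -0.319] [-0.38, -0.92, 0.02] [2, 15, 32, 49, 65, 79, 93, 105, 115]
[6.29, 0.39, 1.18, 4.71, 0.45, 0.18, 0.08] [-0.049, 0.768, 0.087, 1.96, 1.085, 1.26, -1.184] [-0.35, -0.84, -0.41] [2, 19, 40, 61, 81, 97, 109, 115, 115]
[6.42, 0.27, 1.57, 3.93, 0.45, 0.18, 0.05] [-0.002, 0.956, 0.04, 1.716, 1.02, 1.575, -0.487] [-0.54, -0.81, -0.2] [2, 17, 36, 55, 72, 88, 100, 109, 115]
[6.74, 0.34, 1.18, 4.32, 0.45, 0.18, 0.06] [0.046, 0.88, 0.041, 1.714, 0.886, 1.511, -0.772] [-0.61, -0.71, -0.35] [2, 19, 40, 61, 80, 96, 108, 114, 115]
```

```bash
cat > s8.py <<'E'
from s7 import *
import s2
jr=[mt-ut*.0+0*ut]
# jar points in tool frame
bx=np.cross(ut,[0,1,0]); by=np.cross(ut,bx)
ring=[mt+.025*(np.cos(a)*bx+np.sin(a)*by) for a in np.arange(0,6.28,.7)]
bot_=[mt-ut*h+a*bx+b*by for h in(.094,.022) for a in(-.027,.027) for b in(-.027,.027)]
s2.box=np.vstack([s2.box,ring,bot_])
def chk(Q):
    return [round(float(s2.clear(*fk2(q,v))),3) for q in Q]
def solve(m,psi,el,z,s,off=.022):
    pp,RR=tgt(m,psi,el,z,off); pp=pp-dp; q,e=ik(pp,RR,np.array(s),.005); return q,e
if __name__=='__main__':
    for m,psi in((1.96,3.93),(1.57,4.32)):
        qB,eB=solve(m,psi,.45,.16,[-.113,.884,.077,1.975,1.31,1.371,-.616])
        qA,eA=solve(m,psi,.0,.175,qB); qU,eU=solve(m,psi,-.55,.21,qA)
        print(m,eB,eA,eU); [print(x.round(2).tolist(),round(tilt(x))) for x in(qU,qA,qB)]
        lin=lambda a,b:[a+(b-a)*t for t in np.linspace(0,1,11)]
        print(chk(lin(q0,qU)),chk(lin(qU,qA)),chk(lin(qA,qB)))
        print([int(tilt(x)) for x in lin(q0,qU)])
        if m==1.96: sv=(qU,qA,qB)
    np.save('qs.npy',sv)
    jpath(q0,[sv[0]],step=.125,grip=.4)
    print('--'); jpath(sv[0],[sv[1]],step=.1,grip=.4)
E
python3 s8.py
```

```text
1.96 6.390756081749917e-08 8.898170507754566e-07 1.2460879251065279e-06
[0.41, 0.67, -0.27, 1.74, 0.78, 1.24, 0.6] 58
[0.08, 0.74, -0.06, 1.93, 1.14, 1.19, -0.13] 90
[-0.13, 0.93, 0.06, 1.97, 1.29, 1.38, -0.65] 116
[0.121, 0.15, 0.176, 0.2, 0.219, 0.229, 0.222, 0.184, 0.162, 0.104, 0.049] [0.049, 0.045, 0.041, 0.037, 0.034, 0.032, 0.03, 0.029, 0.029, 0.029, 0.029] [0.029, 0.027, 0.026, 0.026, 0.026, 0.029, 0.029, 0.03, 0.031, 0.03, 0.029]
[2, 10, 22, 33, 44, 53, 60, 64, 65, 63, 58]
1.57 2.676961051834539e-07 9.114619843694187e-07 1.3692963035853552e-06
[0.61, 0.58, -0.3, 1.77, 0.51, 1.09, 0.28] 58
[0.19, 0.65, -0.07, 1.93, 0.96, 1.07, -0.42] 90
[-0.07, 0.84, 0.06, 1.95, 1.16, 1.29, -0.88] 116
[0.121, 0.15, 0.176, 0.2, 0.217, 0.218, 0.208, 0.16, 0.107, 0.071, 0.029] [0.029, 0.026, 0.024, 0.022, 0.022, 0.023, 0.024, 0.027, 0.03, 0.036, 0.038] [0.038, 0.035, 0.033, 0.031, 0.03, 0.03, 0.03, 0.031, 0.032, 0.034, 0.036]
[2, 11, 25, 38, 50, 61, 68, 72, 71, 67, 58]
[[[15,17,4,-0.047,0.041,0.105,0.4],[15,16,5,-0.047,0.042,0.105,0.4],[16,15,5,-0.047,0.044,0.104,0.4],[16,15,5,-0.047,0.045,0.104
[... 1204 characters left out ...]
9,0.4],[12,7,1,-0.046,0.072,0.077,0.4],[12,7,0,-0.045,0.073,0.075,0.4],[12,8,-0,-0.045,0.075,0.072,0.4]]]
    [0.39, 0.67, -0.26, 1.75, 0.87, 1.22, 0.62] [0.49, -0.29, 0.237] 0.18109287252425327
[[[12,8,-1,-0.045,0.076,0.07,0.4]]]
    [0.41, 0.67, -0.27, 1.74, 0.78, 1.24, 0.6] [0.484, -0.277, 0.233] 0.17491353721182723
--
[[[4,4,7,0.062,-0.047,0.054,0.4],[3,4,5,0.055,-0.056,0.053,0.4],[3,4,3,0.046,-0.063,0.052,0.4],[3,4,1,0.037,-0.068,0.051,0.4],[2,4,-0,0.027,-0.073,0.051,0.4]]]
    [0.14, 0.73, -0.1, 1.89, 1.08, 1.2, -0.01] [0.477, -0.267, 0.206] 0.16366338005898695
[[[2,4,-2,0.017,-0.075,0.05,0.4]]]
    [0.08, 0.74, -0.06, 1.93, 1.14, 1.19, -0.13] [0.478, -0.263, 0.203] 0.16423307984105198
```

```bash
cat > s9.py <<'E'
from s8 import *
from h import plan
qU,qA,qB=np.load('qs.npy')
p0,R0=np.array(L[-1][1]),Rn.from_euler('xyz',L[-1][2])
pU,RU=tgt(1.96,3.93,-.55,.21)
rv=(R0.inv()*RU).as_rotvec(); print('rot',np.linalg.norm(rv),pU,RU.apply([0,0,1]))
from scipy.spatial.transform import Slerp
# use midpoint orientation from joint path, position chosen
qm=q0+(qU-q0)*.5; Pm,Rm=fk2(qm,v); print(Pm,Rm.apply([0,0,1]))
for pm in ([.575,-.14,.27],[.555,-.13,.27],[.55,-.14,.25]):
    pm=np.array(pm); K=[(p0,R0),(pm,Rm),(pU,RU)]; q=q0.copy(); o=[]
    for (a,A),(b,B) in zip(K[:-1],K[1:]):
        w=(A.inv()*B).as_rotvec()
        for t in np.linspace(.1,1,10):
            P=a+(b-a)*t; R=A*Rn.from_rotvec(w*t); q,e=ik(P-dp,R,q,.003); W=P+R.apply([0,0,.0726]); 
            o.append((round(e*1000,1),q[3].round(2),q[4].round(2),q[5].round(2),q[6].round(2),np.degrees(np.arccos(R.apply(ut)[2])).astype(int),W.round(2).tolist(),round(float(s2.clear(P,R)),2)))
    print(pm); [print(*x) for x in o[1::3]]
A,B=plan(p0,R0,pm,Rm,.4); print(); plan(pm,Rm,pU,RU,.4)
E
python3 s9.py
```

```text
rot 2.587928291846168 [ 0.48360018 -0.29255909  0.23437102] [-0.39875086 -0.45215177 -0.79784493]
[ 0.66002071 -0.25635437  0.30582482] [ 0.5745962  -0.73089097 -0.36829009]
[ 0.575 -0.14   0.27 ]
3.4 2.35 3.22 0.79 1.32 12 [0.66, -0.02, 0.19] 0.13
18.5 2.35 2.7 0.97 1.1 29 [0.65, -0.09, 0.21] 0.15
0.0 2.32 2.26 1.07 0.86 44 [0.63, -0.15, 0.23] 0.18
0.0 2.18 1.78 1.08 0.78 56 [0.6, -0.21, 0.24] 0.19
0.0 2.02 1.36 1.11 0.74 61 [0.55, -0.26, 0.22] 0.17
0.0 1.86 0.99 1.14 0.72 62 [0.5, -0.3, 0.2] 0.07
0.0 1.73 0.64 1.17 0.69 58 [0.45, -0.33, 0.18] 0.05
[ 0.555 -0.13   0.27 ]
6.9 2.35 3.21 0.78 1.32 12 [0.65, -0.02, 0.19] 0.13
26.9 2.35 2.66 0.95 1.12 29 [0.64, -0.08, 0.21] 0.15
2.4 2.35 2.23 1.08 0.84 44 [0.62, -0.14, 0.23] 0.18
0.0 2.22 1.77 1.08 0.75 56 [0.58, -0.2, 0.24] 0.19
0.0 2.05 1.35 1.1 0.72 61 [0.53, -0.26, 0.22] 0.13
0.0 1.88 0.97 1.13 0.71 62 [0.49, -0.3, 0.2] 0.07
0.0 1.73 0.62 1.16 0.71 58 [0.45, -0.33, 0.18] 0.05
[ 0.55 -0.14  0.25]
8.0 2.35 3.22 0.78 1.32 12 [0.65, -0.02, 0.18] 0.13
29.8 2.35 2.68 0.97 1.1 29 [0.64, -0.09, 0.2] 0.14
6.9 2.35 2.25 1.1 0.8 44 [0.61, -0.15
[... 415 characters left out ...]
9,0.4],[6,10,-2,-0.057,0.059,0.109,0.4],[8,8,-1,-0.056,0.058,0.11,0.4],[8,8,-0,-0.057,0.058,0.109,0.4],[9,8,1,-0.056,0.058,0.109,0.4]]]
[[[10,6,1,-0.057,0.058,0.109,0.4],[10,4,3,-0.056,0.058,0.109,0.4],[10,4,3,-0.057,0.058,0.11,0.4],[10.5,2.1,4.4,-0.056,0.058,0.109,0.4]]]

[[[10,5,6,-0.059,0.077,0.099,0.4],[10,3,7,-0.06,0.077,0.1,0.4],[10,2,8,-0.059,0.077,0.099,0.4],[10,0,9,-0.06,0.077,0.099,0.4],[8,-1,10,-0.059,0.077,0.1,0.4]]]
[[[8,-2,10,-0.06,0.077,0.099,0.4],[6,-4,10,-0.059,0.077,0.099,0.4],[6,-5,11,-0.06,0.077,0.1,0.4],[4,-6,10,-0.059,0.077,0.099,0.4],[2,-7,11,-0.06,0.077,0.099,0.4]]]
[[[1,-8,10,-0.059,0.077,0.1,0.4],[-1,-8,9,-0.06,0.077,0.099,0.4],[-1.9,-9.4,9.5,-0.059,0.077,0.1,0.4]]]
```

```bash
sed -i 's/^for pm in .*/for pm in ([.61,-.14,.28],):/' s9.py; python3 s9.py
```

```text
rot 2.587928291846168 [ 0.48360018 -0.29255909  0.23437102] [-0.39875086 -0.45215177 -0.79784493]
[ 0.66002071 -0.25635437  0.30582482] [ 0.5745962  -0.73089097 -0.36829009]
[ 0.61 -0.14  0.28]
0.0 2.34 3.23 0.79 1.3 12 [0.66, -0.02, 0.19] 0.14
2.7 2.35 2.73 0.99 1.09 29 [0.67, -0.09, 0.22] 0.16
0.0 2.25 2.24 1.05 0.94 44 [0.66, -0.15, 0.24] 0.18
0.0 2.1 1.77 1.09 0.86 56 [0.63, -0.21, 0.25] 0.2
0.0 1.96 1.37 1.15 0.78 61 [0.57, -0.26, 0.23] 0.18
0.0 1.83 1.01 1.18 0.72 62 [0.51, -0.3, 0.2] 0.09
0.0 1.73 0.67 1.18 0.67 58 [0.45, -0.33, 0.18] 0.05
[[[2,11,-4,-0.056,0.058,0.109,0.4],[4,10,-4,-0.057,0.058,0.109,0.4],[5,10,-3,-0.056,0.058,0.11,0.4],[6,10,-2,-0.057,0.058,0.109,0.4],[8,8,-0,-0.056,0.058,0.109,0.4]]]
[[[8,9,-0,-0.056,0.058,0.109,0.4],[9,7,0,-0.057,0.059,0.109,0.4],[10,6,2,-0.056,0.058,0.11,0.4],[10,5,3,-0.057,0.058,0.109,0.4],[10,3,4,-0.056,0.058,0.109,0.4]]]
[[[11,2,4,-0.057,0.058,0.109,0.4],[10,1,5,-0.056,0.058,0.109,0.4],[11,-1,6,-0.057,0.058,0.11,0.4],[9.2,-1.9,5.8,-0.056,0.058,0.109,0.4]]]

[[[12,9,4,-0.059,0.077,0.099,0.4],[12,8,6,-0.06,0.077,0.1,0.4],[13,6,7,-0.059,0.077,0.099,0.4],[12,5,8,-0.06,0.077,0.099,0.4],[12,2,10,-0.059,0.077,0.1,0.4]]]
[[[12,1,11,-0.06,0.077,0.099,0.4],[10,-1,11,-0.059,0.077,0.099,0.4],[10,-2,12,-0.06,0.077,0.1,0.4],[8,-4,13,-0.059,0.077,0.099,0.4],[7,-6,13,-0.06,0.077,0.099,0.4]]]
[[[5,-7,13,-0.059,0.077,0.1,0.4],[4,-8,12,-0.06,0.077,0.099,0.4],[1.5,-9.5,12.9,-0.059,0.077,0.1,0.4]]]
```

```bash
python3 -m jog '[[[2,11,-4,-0.056,0.058,0.109,0.4],[4,10,-4,-0.057,0.058,0.109,0.4],[5,10,-3,-0.056,0.058,0.11,0.4],[6,10,-2,-0.057,0.058,0.109,0.4],[8,8,0,-0.056,0.058,0.109,0.4]]]'|grep zz; python3 q.py
python3 -m jog '[[[8,9,0,-0.056,0.058,0.109,0.4],[9,7,0,-0.057,0.059,0.109,0.4],[10,6,2,-0.056,0.058,0.11,0.4],[10,5,3,-0.057,0.058,0.109,0.4],[10,3,4,-0.056,0.058,0.109,0.4]]]'|grep zz; python3 q.py
python3 -m jog '[[[11,2,4,-0.057,0.058,0.109,0.4],[10,1,5,-0.056,0.058,0.109,0.4],[11,-1,6,-0.057,0.058,0.11,0.4],[9.2,-1.9,5.8,-0.056,0.058,0.109,0.4]]]'; python3 q.py
```

```text
20.75 [-0.1861, 0.5951, 0.0757, 2.3704, 2.8633, 0.9255, 1.2389] [0.6022, -0.0445, 0.2328] [-2.5523, -1.0035, -0.817]
21.25 [-0.2598, 0.6161, 0.0485, 2.3002, 2.2814, 1.0409, 1.0087] [0.606, -0.0974, 0.255] [-2.0816, -0.7784, -1.7629]
clock: 21.65
position: [0.6089, -0.1399, 0.2739]
tool_rot: [-2.008, -0.489, -2.266]
force: [0.2, -0.9, -2.6]
grip_width: 0.0533
finger_force: 55.7
21.65 [-0.2668, 0.6034, 0.0514, 2.1462, 1.8182, 1.0269, 0.9335] [0.6089, -0.1399, 0.2739] [-2.0076, -0.4886, -2.2655]
```

Tracking well; on with leg 2 to above the mug.

```bash
python3 -m jog '[[[12,9,4,-0.059,0.077,0.099,0.4],[12,8,6,-0.06,0.077,0.1,0.4],[13,6,7,-0.059,0.077,0.099,0.4],[12,5,8,-0.06,0.077,0.099,0.4],[12,2,10,-0.059,0.077,0.1,0.4]]]'|grep zz; python3 q.py
python3 -m jog '[[[12,1,11,-0.06,0.077,0.099,0.4],[10,-1,11,-0.059,0.077,0.099,0.4],[10,-2,12,-0.06,0.077,0.1,0.4],[8,-4,13,-0.059,0.077,0.099,0.4],[7,-6,13,-0.06,0.077,0.099,0.4]]]'|grep zz; python3 q.py
python3 -m jog '[[[5,-7,13,-0.059,0.077,0.1,0.4],[4,-8,12,-0.06,0.077,0.099,0.4],[1.5,-9.5,13,-0.059,0.077,0.1,0.4],[0,0,0,0,0,0,0.4]]]'|grep zz; python3 q.py
cat > s10.py <<'E'
import sys; from h import *
import s7
L=s7.L; 
# grasp reference = first line with z lift pair index fixed
i=[k for k,l in enumerate(L) if abs(l[1][2]-.1102)<1e-4][0]
pg,Rg=np.array(L[i][1]),Rn.from_euler('xyz',L[i][2])
s7.Rg=Rg; s7.mt=Rg.inv().apply(np.array([.638,.018,.112])-pg); s7.ut=Rg.inv().apply([0,0,1.])
p,R=pose(); print('now mouth',(p+R.apply(s7.mt)).round(3),'axis',R.apply(s7.ut).round(3))
el,z,n,off=map(float,sys.argv[1:5])
pt,Rt=s7.tgt(1.96,3.93,el,z,off); print(pt,'clear',s7.clear(pt,Rt)); plan(p,R,pt,Rt,.4,n=int(n) or None)
E
python3 s10.py 0.0 .165 7 .03
```

```text
22.15 [-0.1983, 0.6397, 0.0614, 1.9844, 1.2726, 1.1029, 0.8413] [0.5602, -0.1982, 0.2565] [-2.0968, -0.2196, -2.8717]
22.65 [-0.0089, 0.654, 0.074, 1.8194, 0.8103, 1.1471, 0.7794] [0.5114, -0.2573, 0.239] [-2.3221, -0.0463, 2.8041]
23.05 [0.1461, 0.6584, 0.0836, 1.7407, 0.5553, 1.1633, 0.744] [0.4805, -0.2953, 0.2295] [-2.4886, -0.0154, 2.4227]
now mouth [ 0.448 -0.29   0.205] axis [-0.312  0.792  0.525]
[ 0.48084787 -0.28584818  0.19469048] clear 0.04701361616538943
[[[1,4,3,0.035,-0.057,0.042,0.4],[1,4,3,0.034,-0.057,0.043,0.4],[1,4,3,0.035,-0.057,0.042,0.4],[2,4,3,0.034,-0.057,0.042,0.4],[2,4,3,0.035,-0.057,0.042,0.4]]]
[[[3,4,2,0.035,-0.057,0.042,0.4],[2.4,3.8,1.6,0.034,-0.057,0.043,0.4]]]
```

```bash
python3 -m jog '[[[1,4,3,0.035,-0.057,0.042,0.4],[1,4,3,0.034,-0.057,0.043,0.4],[1,4,3,0.035,-0.057,0.042,0.4],[2,4,3,0.034,-0.057,0.042,0.4],[2,4,3,0.035,-0.057,0.042,0.4]]]'|grep zz
python3 -m jog '[[[3,4,2,0.035,-0.057,0.042,0.4],[2.4,3.8,1.6,0.034,-0.057,0.043,0.4],[0,0,0,0,0,0,0.4],[0,0,0,0,0,0,0.4]]]'|grep zz; python3 q.py
python3 s10.py 0.25 .15 5 .028
python3 - <<'E'
from h import *
f=bot.grab_frame('scene'); save(cv2.resize(f['img'][300:480,280:520],None,fx=3.3,fy=3.3),'p1')
E
```

```text
23.95 [-0.1767, 0.7797, 0.2965, 1.9422, 0.9449, 1.004, 0.0064] [0.4831, -0.2823, 0.1945] [-2.2244, 0.4725, 2.5079]
now mouth [ 0.457 -0.291  0.165] axis [-0.39   0.921  0.002]
[ 0.47728046 -0.27714981  0.1792128 ] clear 0.02499278802869999
[[[3,2,1,0.024,-0.034,0.028,0.4],[3,1,1,0.024,-0.034,0.029,0.4],[3,2,1,0.024,-0.034,0.028,0.4],[3,1,1,0.024,-0.034,0.029,0.4],[2.6,1.9,0.3,0.024,-0.034,0.028,0.4]]]
```

View pics/p1.png

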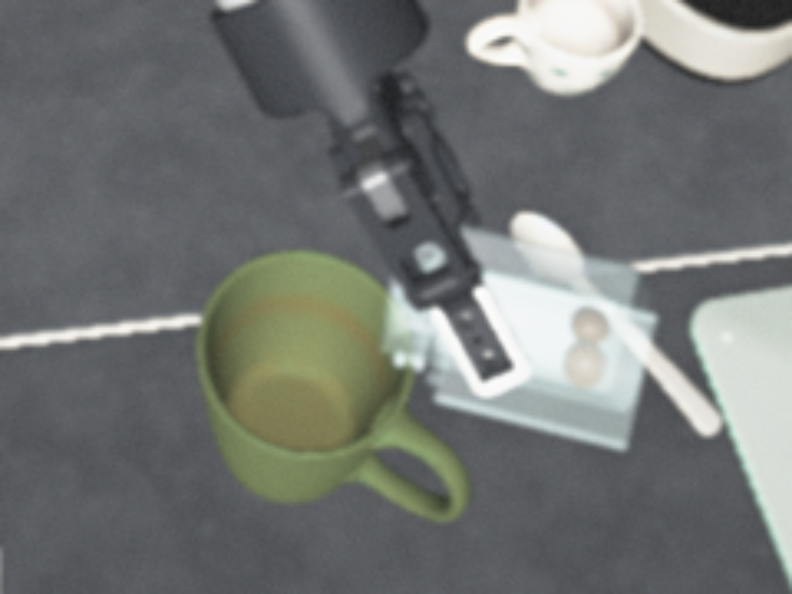

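Picture p1 shows the jar level beside the mug, mouth at crop (400,330) over the mug's right rim, pearls still at the bottom at (588,345). I'll move a little further in, then tip slowly.

```bash
python3 s10.py 0.2 .15 5 .018; python3 s10.py 0.5 .145 11 .018
```

```text
now mouth [ 0.457 -0.292  0.165] axis [-0.389  0.921  0.002]
[ 0.47404261 -0.26925501  0.17945625] clear 0.026285300335109535
[[[4,2,-0,0.019,-0.027,0.023,0.4],[4,1,-0,0.02,-0.027,0.022,0.4],[4,2,-1,0.019,-0.027,0.023,0.4],[5,1,-0,0.02,-0.027,0.023,0.4],[4,1.6,-0.7,0.019,-0.027,0.023,0.4]]]
now mouth [ 0.457 -0.292  0.165] axis [-0.389  0.921  0.002]
[ 0.47080958 -0.26137197  0.17191881] clear 0.014526787211923103
[[[3,1,-0,0.021,-0.032,0.025,0.4],[3,1,-0,0.022,-0.031,0.025,0.4],[2,2,-1,0.021,-0.032,0.025,0.4],[3,1,-0,0.021,-0.032,0.025,0.4],[3,1,-1,0.022,-0.031,0.025,0.4]]]
[[[3,0,-1,0.021,-0.032,0.025,0.4],[3,1,-0,0.022,-0.031,0.025,0.4],[3,1,-1,0.021,-0.032,0.025,0.4],[2,1,-1,0.021,-0.032,0.025,0.4],[3,0,-2,0.022,-0.031,0.025,0.4]]]
[[[3,0.5,-0.8,0.021,-0.032,0.025,0.4]]]
```

```bash
python3 -m jog '[[[4,2,0,0.019,-0.027,0.023,0.4],[4,1,0,0.02,-0.027,0.022,0.4],[4,2,-1,0.019,-0.027,0.023,0.4],[5,1,0,0.02,-0.027,0.023,0.4],[4,1.5,-0.7,0.019,-0.027,0.023,0.4]]]'|grep force
python3 s10.py 0.5 .15 6 .018
```

```text
force: [0.2, 0.4, -1.6]
finger_force: 55.6
now mouth [ 0.45  -0.284  0.15 ] axis [-0.37   0.907 -0.2  ]
[ 0.47080958 -0.26137197  0.17691881] clear 0.019526787211923108
[[[1,0,-1,0.023,-0.035,0.026,0.4],[1,0,-1,0.022,-0.036,0.027,0.4],[2,0,-1,0.023,-0.035,0.027,0.4],[1,0,-1,0.022,-0.036,0.026,0.4],[1,0,-1,0.023,-0.035,0.027,0.4]]]
[[[0.8,0.1,-1.3,0.022,-0.036,0.026,0.4]]]
```

```bash
python3 -m jog '[[[1,0,-1,0.023,-0.035,0.026,0.4],[1,0,-1,0.022,-0.036,0.027,0.4],[2,0,-1,0.023,-0.035,0.027,0.4],[1,0,-1,0.022,-0.036,0.026,0.4],[1,0,-1,0.023,-0.035,0.027,0.4]]]'|grep force
python3 -m jog '[[[1,0,-1,0.022,-0.036,0.026,0.4],[0,0,0,0,0,0,0.4],[0,0,0,0,0,0,0.4],[0,0,0,0,0,0,0.4]]]'; python3 q.py
cat > look.py <<'E'
from h import *
for n in('top','scene'):
    f=bot.grab_frame(n)
    for i in range(3):
        r=bot.spot_point('pearl%d'%i,f); print(n,i,[(np.round(d['xyz'],3).tolist(),round(float(d['conf']),2)) for d in r[:4]])
    print(n,'mug',[(np.round(d['xyz'],3).tolist(),round(float(d['conf']),2)) for d in bot.spot_point('mug_mouth',f)[:2]])
    if n=='scene': save(cv2.resize(f['img'][300:480,280:520],None,fx=3.3,fy=3.3),'p2')
E
python3 look.py
```

```text
force: [-0.7, -0.7, -1.4]
finger_force: 55.7
clock: 25.4
position: [0.4707, -0.2615, 0.1768]
tool_rot: [-1.834, 0.874, 2.748]
force: [0.0, -0.6, -2.1]
grip_width: 0.0535
finger_force: 55.7
25.4 [-0.4063, 1.0305, 0.4411, 2.0091, 1.092, 1.1183, -0.5927] [0.4707, -0.2615, 0.1768] [-1.8339, 0.8741, 2.7478]
top 0 [([0.442, -0.252, 0.013], 0.46), ([0.423, -0.268, 0.02], 0.45)]
top 1 [([0.442, -0.252, 0.013], 0.46), ([0.423, -0.268, 0.02], 0.45)]
top 2 [([0.442, -0.252, 0.013], 0.46), ([0.423, -0.268, 0.02], 0.45)]
top mug []
scene 0 [([0.446, -0.283, 0.015], 0.51), ([0.441, -0.253, 0.016], 0.5)]
scene 1 [([0.446, -0.283, 0.015], 0.51), ([0.441, -0.253, 0.016], 0.5)]
scene 2 [([0.446, -0.283, 0.015], 0.51), ([0.441, -0.253, 0.016], 0.5)]
scene mug [([0.44, -0.267, 0.097], 0.69)]
```

View pics/p2.png

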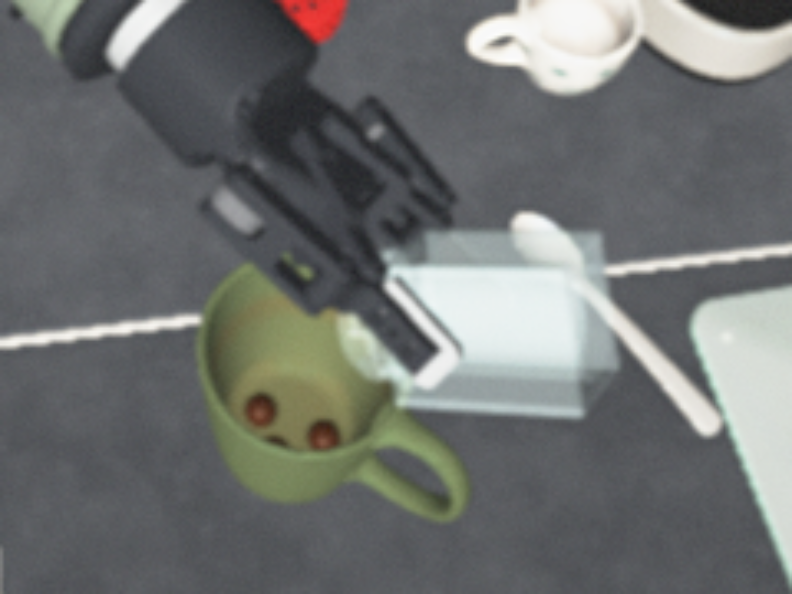

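Picture p2 shows all three pearls in the standing mug, at crop (260,410), (323,435) and (275,442), and the jar empty. Now for a spot to stand the jar upright.

```bash
cat > s11.py <<'E'
from h import *
import s7; from ik import *
L=s7.L; i=[k for k,l in enumerate(L) if abs(l[1][2]-.1102)<1e-4][0]
pg,Rg=np.array(L[i][1]),Rn.from_euler('xyz',L[i][2]); jo=Rg.inv().apply(np.array([.638,.018,.018])-pg)
q=np.array(L[-1][0]); P,R=fk2(q,v); p,Rm=pose(); dp=p-P; print(dp.round(4))
def place(x,y,z,a):
    Rt=Rn.from_euler('z',a-.2418)*Rg; return np.array([x,y,z])-Rt.apply(jo),Rt
if __name__=='__main__':
    for x,y in((.52,-.1),(.50,-.06),(.55,-.12)):
        for a in np.arange(-2.4,.1,.3):
            best=None
            for s in (q,np.array([-.2,.9,.1,2.1,2,1.1,1.])):
                pt,Rt=place(x,y,.0,a); qq,e=ik(pt,Rt,s,.003)
                if best is None or e<best[1]: best=(qq,e)
            qq,e=best; print(x,y,round(a,2),round(e*1000,1),round(np.min(np.minimum(qq-lo,hi-qq)),2),qq.round(2).tolist(),round(np.linalg.norm((Rm.inv()*Rt).as_rotvec()),2))
E
python3 s11.py
```

```text
[0.0123 0.0144 0.0024]
0.52 -0.1 -2.4 0.0 0.27 [0.17, 1.08, -0.49, 1.53, 0.82, 1.58, 1.63] 2.25
0.52 -0.1 -2.1 0.0 0.39 [0.08, 1.02, -0.45, 1.68, 0.96, 1.46, 1.72] 2.35
0.52 -0.1 -1.8 0.0 0.51 [-0.0, 0.96, -0.39, 1.84, 1.12, 1.31, 1.77] 2.47
0.52 -0.1 -1.5 0.0 0.33 [-0.1, 0.89, -0.29, 2.02, 1.32, 1.14, 1.77] 2.6
0.52 -0.1 -1.2 0.0 0.16 [-0.22, 0.84, -0.14, 2.19, 1.6, 0.96, 1.69] 2.74
0.52 -0.1 -0.9 0.0 0.0 [-0.33, 0.82, 0.03, 2.35, 2.02, 0.86, 1.49] 2.89
0.52 -0.1 -0.6 44.8 0.0 [-0.36, 0.81, 0.17, 2.35, 2.36, 0.73, 1.46] 3.04
0.52 -0.1 -0.3 73.6 0.0 [-0.05, 0.75, 0.08, 2.35, 2.89, 0.67, 1.51] 3.09
0.52 -0.1 -0.0 69.1 0.0 [0.43, 0.77, -0.12, 2.35, 3.56, 0.69, 1.57] 2.94
0.5 -0.06 -2.4 0.0 0.28 [0.13, 1.07, -0.51, 1.57, 0.78, 1.57, 1.57] 2.25
0.5 -0.06 -2.1 0.0 0.38 [0.04, 1.02, -0.47, 1.71, 0.92, 1.47, 1.66] 2.35
0.5 -0.06 -1.8 0.0 0.49 [-0.05, 0.96, -0.42, 1.86, 1.08, 1.34, 1.71] 2.47
0.5 -0.06 -1.5 0.0 0.32 [-0.15, 0.9, -0.34, 2.03, 1.27, 1.18, 1.72] 2.6
0.5 -0.06 -1.2 0.0 0.15 [-0.26, 0.85, -0.2, 2.2, 1.54, 1.02, 1.66] 2.74
0.5 -0.06 -0.9 4.0 0.0 [-0.51, 0.83, 0.1, 2.35, 1.9, 0.81,
[... 186 characters left out ...]
 0.73, -0.1, 2.35, 3.45, 0.61, 1.54] 2.94
0.55 -0.12 -2.4 0.0 0.23 [0.18, 1.11, -0.49, 1.44, 0.84, 1.62, 1.69] 2.25
0.55 -0.12 -2.1 0.0 0.37 [0.1, 1.04, -0.45, 1.6, 0.98, 1.48, 1.78] 2.35
0.55 -0.12 -1.8 0.0 0.53 [0.03, 0.97, -0.38, 1.78, 1.13, 1.32, 1.83] 2.47
0.55 -0.12 -1.5 0.0 0.39 [-0.07, 0.9, -0.28, 1.96, 1.33, 1.14, 1.83] 2.6
0.55 -0.12 -1.2 0.0 0.22 [-0.19, 0.85, -0.12, 2.13, 1.61, 0.94, 1.75] 2.74
0.55 -0.12 -0.9 0.0 0.06 [-0.3, 0.83, 0.07, 2.29, 2.05, 0.81, 1.53] 2.89
0.55 -0.12 -0.6 22.7 0.0 [-0.27, 0.82, 0.16, 2.35, 2.49, 0.78, 1.42] 3.04
0.55 -0.12 -0.3 48.0 0.0 [0.03, 0.78, 0.05, 2.35, 2.98, 0.76, 1.5] 3.09
0.55 -0.12 -0.0 40.8 0.0 [0.43, 0.8, -0.11, 2.35, 3.54, 0.77, 1.6] 2.94
```

```bash
cat > s12.py <<'E'
from s11 import *
from s8 import s2
import s8
p,R=pose()
ut=Rg.inv().apply([0,0,1.]); mt=jo+.094*ut
bx=np.cross(ut,[0,1,0]); by=np.cross(ut,bx)
pts=np.vstack([s2.box[:35+0],[mt+.025*(np.cos(a)*bx+np.sin(a)*by) for a in np.arange(0,6.28,.7)],[mt-ut*h+a*bx+b*by for h in(.094,.022) for a in(-.027,.027) for b in(-.027,.027)]]); s2.box=pts
p1=p+np.array([.02,.02,.10]); pP,RP=place(.52,-.10,.10,-1.8); pF,_=place(.52,-.10,.004,-1.8)
K=[(p,R),(p1,R),(pP,RP),(pF,RP)]; qq=q.copy()
for (a,A),(b,B) in zip(K[:-1],K[1:]):
    w=(A.inv()*B).as_rotvec(); o=[]
    for t in np.linspace(.125,1,8):
        P=a+(b-a)*t; Rr=A*Rn.from_rotvec(w*t); qq,e=ik(P-dp,Rr,qq,.003); o.append((round(e*1000,1),round(float(s2.clear(P,Rr)),3),round(float((Rr.apply(pts)+P)[:,2].min()),3),qq[[3,4,5,6]].round(2).tolist()))
    [print(*x) for x in o[1::2]]
    plan(a,A,b,B,.4)
E
python3 s12.py
```

```text
[0.0123 0.0144 0.0024]
0.0 0.044 0.118 [2.05, 1.15, 1.11, -0.63]
0.0 0.069 0.143 [2.04, 1.13, 1.14, -0.58]
0.0 0.101 0.168 [2.03, 1.12, 1.17, -0.53]
0.0 0.126 0.193 [2.02, 1.11, 1.2, -0.48]
[[[-28,-16,-13,0,0,0,0.4],[-28,-15,-13,0,0,0,0.4],[-27.7,-16.2,-13.6,0,0,0,0.4]]]
0.0 0.103 0.203 [2.07, 1.18, 1.15, 0.04]
0.0 0.156 0.156 [2.07, 1.16, 1.1, 0.66]
0.0 0.118 0.118 [2.0, 1.03, 1.1, 1.34]
0.0 0.1 0.1 [1.87, 0.89, 1.21, 2.02]
[[[5,4,-9,-0.037,-0.01,-0.132,0.4],[4,5,-10,-0.037,-0.011,-0.131,0.4],[3,6,-9,-0.037,-0.01,-0.132,0.4],[2,7,-8,-0.037,-0.011,-0.132,0.4],[1,7,-9,-0.037,-0.01,-0.132,0.4]]]
[[[1,8,-8,-0.037,-0.01,-0.131,0.4],[-1,7,-8,-0.037,-0.011,-0.132,0.4],[-2,8,-8,-0.037,-0.01,-0.132,0.4],[-3,8,-8,-0.037,-0.011,-0.131,0.4],[-5,8,-7,-0.037,-0.01,-0.132,0.4]]]
[[[-5,7,-7,-0.037,-0.011,-0.132,0.4],[-6,7,-6,-0.037,-0.01,-0.132,0.4],[-7,6,-6,-0.037,-0.01,-0.131,0.4],[-8,5,-6,-0.037,-0.011,-0.132,0.4],[-9,5,-6,-0.037,-0.01,-0.132,0.4]]]
[[[-9,3,-5,-0.037,-0.011,-0.131,0.4],[-10,2,-5,-0.037,-0.01,-0.132,0.4],[-10.3,1.7,-4.9,-0.037,-0.011,-0.132,0.4]]]
0.0 0.076 0.076 [1.88, 0.9, 1.18, 1.98]
0.0 0.052 0.052 [1.88, 0.92, 1.15, 1.95]
0.0 0.028 0.028 [1.88, 0.93, 1.13, 1.91]
0.0 0.004 0.004 [1.88, 0.95, 1.1, 1.88]
[[[-37,0,31,0,0,-0,0.4],[-36.4,0.1,30.9,0,0,0,0.4]]]
```

```bash
python3 -m jog '[[[-28,-16,-13,0,0,0,0.4],[-28,-15,-13,0,0,0,0.4],[-28,-16,-14,0,0,0,0.4]]]'|grep zz
python3 -m jog '[[[5,4,-9,-0.037,-0.01,-0.132,0.4],[4,5,-10,-0.037,-0.011,-0.131,0.4],[3,6,-9,-0.037,-0.01,-0.132,0.4],[2,7,-8,-0.037,-0.011,-0.132,0.4],[1,7,-9,-0.037,-0.01,-0.132,0.4]]]'|grep zz; python3 q.py
python3 -m jog '[[[1,8,-8,-0.037,-0.01,-0.131,0.4],[-1,7,-8,-0.037,-0.011,-0.132,0.4],[-2,8,-8,-0.037,-0.01,-0.132,0.4],[-3,8,-8,-0.037,-0.011,-0.131,0.4],[-5,8,-7,-0.037,-0.01,-0.132,0.4]]]'|grep zz; python3 q.py
python3 -m jog '[[[-5,7,-7,-0.037,-0.011,-0.132,0.4],[-6,7,-6,-0.037,-0.01,-0.132,0.4],[-7,6,-6,-0.037,-0.01,-0.131,0.4],[-8,5,-6,-0.037,-0.011,-0.132,0.4],[-9,5,-6,-0.037,-0.01,-0.132,0.4]]]'|grep zz; python3 q.py
python3 -m jog '[[[-9,3,-5,-0.037,-0.011,-0.131,0.4],[-10,2,-5,-0.037,-0.01,-0.132,0.4],[-10,2,-5,-0.037,-0.011,-0.132,0.4],[0,0,0,0,0,0,0.4],[0,0,0,0,0,0,0.4]]]'; python3 q.py
cat > s13.py <<'E'
from s11 import *
p,R=pose(); ut=Rg.inv().apply([0,0,1.]); print('jar bottom',(p+R.apply(jo)).round(4),'axis',R.apply(ut).round(4))
pF,RP=place(.52,-.10,.006,-1.8); plan(p,R,pF,RP,.4,n=4); print(R.apply([0,0,1]),R.inv().apply([0,0,-1]))
E
python3 s13.py
```

```text
26.7 [-0.4609, 0.7696, 0.3332, 2.0376, 1.1208, 1.1902, 0.1845] [0.5025, -0.1904, 0.253] [-1.8717, 0.2467, 3.0237]
27.2 [-0.4097, 0.707, 0.1751, 2.0173, 1.0591, 1.1555, 0.8686] [0.5133, -0.1397, 0.2296] [-2.0789, -0.341, -2.957]
27.7 [-0.3135, 0.7029, 0.0029, 1.9162, 0.902, 1.2, 1.6141] [0.5237, -0.0898, 0.2067] [-2.5993, -0.793, -2.3734]
clock: 28.2
position: [0.5302, -0.061, 0.1926]
tool_rot: [-3.134, -0.871, -1.806]
force: [-0.2, 0.6, -1.3]
grip_width: 0.0532
finger_force: 55.7
28.2 [-0.2543, 0.7411, -0.0974, 1.8254, 0.8064, 1.283, 2.0365] [0.5302, -0.061, 0.1926] [-3.1341, -0.8708, -1.8064]
[ 0.0108 -0.0167 -0.0037]
jar bottom [ 0.52   -0.1005  0.1004] axis [-0.0033  0.0014  1.    ]
[[[-18,0,15,-0,-0,-0.001,0.4],[-18,0,15,-0,-0,-0.001,0.4],[-18,0,15,-0,-0,-0.001,0.4],[-18.5,0.2,15.5,-0.001,-0.001,-0.001,0.4]]]
[-0.17123115 -0.74542023 -0.64422711] [-0.7648191   0.00481345  0.64422711]
```

```bash
python3 -m jog '[[[-18,0,15,0,0,0,0.4],[-18,0,15,0,0,0,0.4],[-18,0,15,0,0,0,0.4],[-18.5,0,15.5,0,0,0,0.4],[0,0,0,0,0,0,0.4]]]'|egrep 'pos|force'
python3 -m jog '[[[-1.5,0,1.3,0,0,0,0.4],[-0.8,0,0.6,0,0,0,0.4],[0,0,0,0,0,0,0.4]]]'|egrep 'pos|force'
python3 -m jog '[[[-0.8,0,0.6,0,0,0,0.4],[0,0,0,0,0,0,0.4]]]'|egrep 'pos|force'
python3 s13.py|grep bottom
```

```text
position: [0.5295, -0.0604, 0.0964]
force: [-0.7, -0.7, -0.4]
finger_force: 55.6
position: [0.531, -0.0599, 0.0962]
force: [0.1, 0.6, -0.5]
finger_force: 55.6
position: [0.5308, -0.0598, 0.0946]
force: [-0.1, -0.2, -1.7]
finger_force: 55.6
jar bottom [ 0.5205 -0.0992  0.0023] axis [-9.e-04 -4.e-04  1.e+00]
```

```bash
for k in 1; do python3 -m jog '[[[-0.8,0,0.6,0,0,0,0.4],[0,0,0,0,0,0,0.4]]]'|egrep 'pos|force'
python3 -m jog '[[[-0.8,0,0.6,0,0,0,0.4],[0,0,0,0,0,0,0.4]]]'|egrep 'pos|force'; python3 -m jog '[[[0,0,0,0,0,0,0.4]]]'|egrep 'pos|force'; done
python3 s13.py|grep bottom
```

```text
position: [0.5307, -0.0598, 0.0932]
force: [-0.5, 0.0, -1.9]
finger_force: 55.6
position: [0.5307, -0.0597, 0.0922]
force: [0.0, -0.3, 0.8]
finger_force: 55.7
position: [0.5307, -0.0598, 0.0923]
force: [-0.2, 1.0, 0.7]
finger_force: 55.7
jar bottom [ 0.5203 -0.0991  0.    ] axis [-2.e-04 -2.e-04  1.e+00]
```

Contact is starting. One more half millimetre, then release and back out along the fingers.

```bash
python3 -m jog '[[[-0.5,0,0.4,0,0,0,0.4],[0,0,0,0,0,0,0.4]]]'|egrep 'pos|force'
python3 -m jog '[[[0,0,0,0,0,0,0.75],[0,0,0,0,0,0,1],[0,0,0,0,0,0,1],[0,0,0,0,0,0,1],[0,0,-5,0,0,0,1]]]'|egrep 'wid|force'
python3 -m jog '[[[0,0,-25,0,0,0,1],[0,0,-35,0,0,0,1],[0,0,-40,0,0,0,1],[20,0,-20,0,0,0,1],[0,0,0,0,0,0,1]]]'
python3 - <<'E'
from h import *
for n in('top','scene'):
    f=bot.grab_frame(n); save(f['img'],'end_'+n)
    for q in('cap','jar','jar_mouth','mug_mouth','pearl0','spice_a','espresso'):
        print(n,q,[(np.round(d['xyz'],3).tolist(),round(float(d['conf']),2)) for d in bot.spot_point(q,f)[:4]])
E
```

```text
position: [0.5307, -0.0597, 0.0922]
force: [-2.2, 2.8, 11.3]
finger_force: 56.8
force: [1.5, 0.5, 0.1]
grip_width: 0.0854
finger_force: 0.0
clock: 30.9
position: [0.5503, 0.0224, 0.1905]
tool_rot: [-3.134, -0.867, -1.803]
force: [0.5, 0.6, 0.0]
grip_width: 0.0854
finger_force: 0.0
top cap [([0.479, 0.17, -0.003], 0.94), ([0.776, -0.069, 0.001], 0.84), ([0.642, -0.136, -0.002], 0.81)]
top jar [([0.52, -0.098, 0.001], 0.8)]
top jar_mouth [([0.519, -0.104, 0.096], 0.74)]
top mug_mouth [([0.444, -0.267, 0.1], 0.8)]
top pearl0 [([0.424, -0.27, 0.021], 0.59), ([0.444, -0.285, 0.016], 0.58), ([0.44, -0.256, 0.015], 0.52)]
top spice_a []
top espresso [([0.69, -0.263, 0.0], 0.55)]
scene cap [([0.476, 0.171, -0.004], 0.88), ([0.644, -0.133, -0.001], 0.84), ([0.614, 0.111, -0.001], 0.25), ([0.44, -0.266, 0.1], 0.22)]
scene jar [([0.524, -0.101, -0.002], 0.61), ([0.597, 0.201, 0.018], 0.51)]
scene jar_mouth []
scene mug_mouth [([0.441, -0.266, 0.101], 0.88)]
scene pearl0 [([0.441, -0.254, 0.015], 0.62), ([0.449, -0.283, 0.016], 0.57), ([0.438, -0.265, 0.099], 0.56)]
scene spice_a [([0.598, 0.206, 0.017], 0.88), ([0.613, 0.113, 0.02], 0.63)]
scene espresso [([0.69, -0.264, 0.001], 0.6)]
```

View pics/end_scene.png

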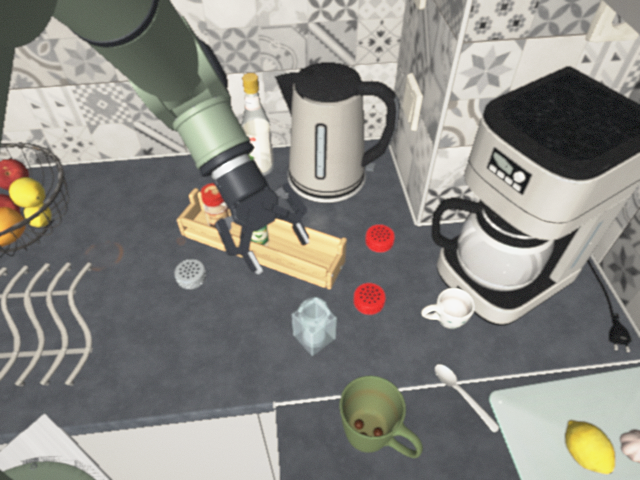

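The final picture shows the steel cap flat, holes up, at (189,273), the empty jar upright at (314,328), and the pearls in the standing mug at (365,428). The other jars and the espresso cup are still standing, and the gripper is clear.

```bash
python3 -c "
from workcell import bot; print(bot.observe()['force']); print(bot.job_done())"
```

```text
[ 0.25658946 -0.65643606  0.65765719]
the job is handed in; nothing more can be done
None
```

The job is done and handed in at about 31 s: the steel cap lies flat, holes up, on the worktop, all three pearls are in the standing mug, the empty jar stands upright, and nothing else was knocked over.

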